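# Get the sketch box out from under the pastels and the watercolour tin

## Robot

A 6-joint arm with a two-finger parallel gripper is mounted at the origin on the work surface. World frame = base frame: x ahead of the robot, y to its left, z up, the work surface at z = 0. Lengths are in m, angles in rad, forces in N, time in s.
With the tool pointing down it reaches from about 0.35 to 0.975 m from the base axis. Payload 4.9 kg.
Tool frame: the origin (TCP) lies midway between the tips of the shut fingers; the grasp point (between the pads) lies 19 mm behind it; y points along the fingers, z is the direction in which the jaws open and shut, and the axes are right-handed (so a half turn about y gives the same grasp; the last joint's range is limited). The gripper opens to 85 mm and grips with 20 to 120 N. Pads are 22 mm wide; open, the fingers measure 114 mm over their backs; the gripper's body (76 mm by 85 mm) begins 54 mm behind the grasp point. The pads swing forward as they close: fully open they stand 13 mm farther back than shut.
Start: joints at [-1.272, 0.053, 1.613, -0, 1.476, -0.119], TCP at [0.254, -0.571, 0.203] pointing down, gripper open.
Joint ranges: [-3.01, 3.01], [-1.01, 2.22], [0.06, 2.58], [-1.02, 4.17], [0.09, 2.62], [-3.14, 3.14]. Speed limits (rad/s): [2.57, 2.57, 3.14, 3.14, 3.14, 3.14].

## Interface

Orientations are given as a unit quaternion [w, x, y, z].
In Python, from plant import * gives the robot as it stands.
- The arm moves only by the shell command python3 -m crank 'ROWS'. ROWS is JSON, a list that holds one entry, the list of rows, each a list of 5 numbers: the gripper command: -1 is shut, 1 is fully open, values between are in proportion, then the shift along the tool's x, y, z in cm, then the turn about the tool's y in degrees. In form: [[[jaw, dx, dy, dz, twist], ...]]. A call has 1 to 8 rows; each row shifts and turns the commanded pose from where the row before left it, along the tool's axes as they then stand; what a row does not reach is not made up. A row lasts 1/8 s, in which the tool goes at most 62.5 mm and 10.7 degrees, less where a joint would pass 70% of its speed; a pose out of reach is approached as far as the arm can. A call with a gripper value outside its range is refused whole. The fingers move at their own pace and stop on an object; the grip force is fixed at half the most. Time passes only in rows, so rows that do not move let the fingers close. It gives the time, the measured TCP pose, the force and the opening at its end, in the units of the state.
- state(): the state, without advancing time (a new reading comes with each control period).
- grab_frame(name): name is "scene" or "side" or "wrist"; returns a dict with "frame" (480x640x3 uint8, red, green, blue), "fx", "fy", "cx", "cy" (pixels), "D" ([k1, k2, p1, p2, k3] as OpenCV has them; the pictures are not rectified), "pose" (4x4, takes a point from camera to world coordinates). Camera axes: x right, y up, looking along -z (the intrinsics and any distortion apply to the point x, -y, -z); pixel columns grow to the right and rows downward; lengths in m; the calibration is good to about 2 mm. A picture is of the moment at which its call begins. There is no depth.
- job_done(): hands the job in, once; it reports no verdict.
The state is a dict: "time": time; "joint_pos": joint angles; "joint_vel": joint speeds; "joint_efforts": joint torques, N m; "tool_pos": TCP position; "tool_rot": TCP orientation; "contact_force": force on the tool from outside, world axes, zero at the start; "ft_torque": the same for the moment, N m; "gripper_width": opening from 0.0 (shut) to 1.0 (fully open).
Only numpy, scipy, OpenCV 4.12 (cv2) and the standard library are available. Lean on these libraries where they do the work, as an engineer would, in place of code of your own. Each camera call takes 0.05 s, during which the arm holds its last target.

## Task

First clear the pastel box and the watercolour tin off the sketch box onto the cork mat, then lift the sketch box by its handle onto the middle of the drawing board, square to it. Then put the other two back on the sloping rest as one stack: the pastel box down on the slope with its end square against the backstop, then the tin centred across it on its lid, its end square against the backstop too. Leave the brush jar, the paint tin and the glue bottle standing where they are.

Things in the scene. Friction and masses are not known exactly. Their poses are not given: they have to be found in the camera images.
- sketch_box: Sketch box: flat closed wooden box 130 (x) x 210 (y) x 35 (z) mm, about 0.5 kg, on the slope; the pastel box and the tin lie on its lid, one each side (+-y) of the handle. Origin: centre of the underside, z up through the lid (z = 35). Bar handle on the lid: 90 mm along x, 14 wide (y), from z = 50 to 64, centre z = 57, on two 12 mm posts at x = +-39.
- pastel_box: Pastel box: closed brown cardboard box with a paper patch on the lid, 100 (x) x 62 (y) x 36 (z) mm, about 0.22 kg, the larger of the two on the sketch box. Origin: centre of the underside, z up through the lid. Starts with its x along the rest's x; grip it across its 62 mm width.
- tin: Watercolour tin: closed bare metal tin, 78 (x) x 54 (y) x 28 (z) mm, about 0.16 kg, the smaller of the two on the sketch box. Origin: centre of the underside, z up through the lid. Starts with its x along the rest's x; grip it across its 54 mm width.
- rest: Sloping rest: fixed plywood slope on feet with a backstop along its low edge. Frame tilted 0.21 rad with the slope: origin mid-slope on the surface, 45 mm above the table; x runs down to the backstop, y level along it, z square out of the slope. Surface: x -84 to 68, y +-120 mm. Backstop face at x = 68, 12 thick, 62 high. Boxes do not slide down by themselves: set or push them home.
- mat: Cork mat, the side area: fixed, 150 (x) x 220 (y) x 5 mm thick, flat on the table. Origin: centre of its underside. Room for the two boxes side by side along y.
- board: Drawing board: fixed plywood board with a sheet of paper on it, 165 (x) x 250 (y) x 8 mm thick, flat on the table. Origin: centre of its underside. The sketch box goes on its middle with its long side along the board's long side (y), either way round.
- brush_jar: White ceramic jar with brushes in it, 72 mm across, jar 95 mm and brushes about 210 mm high, loose. Origin: centre of the underside. To be left alone.
- paint_tin: Round closed paint tin, 76 mm across, 85 mm high, loose. Origin: centre of the underside. To be left alone.
- glue_bottle: White glue bottle, 52 mm across, 130 mm high, loose. Origin: centre of the underside. To be left alone.

How it is judged:
On the way, in this order (a step that is already met when the one before it is completed fails the run):
1. the pastel box and the tin lie released on the cork mat, the sketch box still on the rest (x of pastel_box in the frame of mat between -0.06 and 0.06 m and y of pastel_box in the frame of mat between -0.1 and 0.1 m and z of pastel_box in the frame of mat between 0 and 0.046 m and angle between each of pastel_box, tin's own z axis and vertical below 0.1 rad and contact force between the fingers and pastel_box below 0.5 N and linear speed of each of pastel_box, tin below 0.03 m/s and x of tin in the frame of mat between -0.06 and 0.06 m and y of tin in the frame of mat between -0.1 and 0.1 m and z of tin in the frame of mat between 0 and 0.046 m and contact force between the fingers and tin below 0.5 N and distance of sketch_box from where it was at the start of the episode below 0.025 m), for 0.2 s.
2. the sketch box lies released in the middle of the drawing board, the other two still on the mat (horizontal distance between sketch_box and board below 0.015 m and angle between the x axis of sketch_box and the x axis of board, either way round below 0.17 rad and angle between sketch_box's own z axis and vertical below 0.06 rad and z of sketch_box in the frame of board between 0.004 and 0.013 m and contact force between the fingers and sketch_box below 0.5 N and linear speed of each of sketch_box, pastel_box, tin below 0.03 m/s and x of pastel_box in the frame of mat between -0.06 and 0.06 m and y of pastel_box in the frame of mat between -0.1 and 0.1 m and z of pastel_box in the frame of mat between 0 and 0.046 m and angle between each of pastel_box, tin's own z axis and vertical below 0.1 rad and contact force between the fingers and pastel_box below 0.5 N and x of tin in the frame of mat between -0.06 and 0.06 m and y of tin in the frame of mat between -0.1 and 0.1 m and z of tin in the frame of mat between 0 and 0.046 m and contact force between the fingers and tin below 0.5 N), for 0.2 s.
3. the pastel box lies released on the slope against the backstop, the tin still on the mat (x of pastel_box in the frame of rest above 0.006 m and y of pastel_box in the frame of rest between -0.088 and 0.088 m and z of pastel_box in the frame of rest between -0.004 and 0.006 m and angle between the z axis of pastel_box and the z axis of rest, either way round below 0.1 rad and angle between the x axis of pastel_box and the x axis of rest, either way round below 0.17 rad and contact force between the fingers and pastel_box below 0.5 N and linear speed of each of pastel_box, tin, sketch_box below 0.03 m/s and x of tin in the frame of mat between -0.06 and 0.06 m and y of tin in the frame of mat between -0.1 and 0.1 m and z of tin in the frame of mat between 0 and 0.046 m and angle between tin's own z axis and vertical below 0.1 rad and contact force between the fingers and tin below 0.5 N and horizontal distance between sketch_box and board below 0.015 m and angle between the x axis of sketch_box and the x axis of board, either way round below 0.17 rad and angle between sketch_box's own z axis and vertical below 0.06 rad and z of sketch_box in the frame of board between 0.004 and 0.013 m and contact force between the fingers and sketch_box below 0.5 N), for 0.2 s.
At the end, for the whole second after the job is handed in: Sketch box flat on the board, centred within 15 mm. Pastel box flat on the slope, end within 12 mm of the backstop. Tin flat on it, within 12 mm of its middle across (y), end within 12 mm of the backstop. All three square within 0.17 rad, released and at rest (horizontal distance between sketch_box and board below 0.015 m and angle between the x axis of sketch_box and the x axis of board, either way round below 0.17 rad and angle between sketch_box's own z axis and vertical below 0.06 rad and z of sketch_box in the frame of board between 0.004 and 0.013 m and contact force between the fingers and sketch_box below 0.5 N and linear speed of each of sketch_box, pastel_box, tin below 0.03 m/s and x of pastel_box in the frame of rest above 0.006 m and y of pastel_box in the frame of rest between -0.088 and 0.088 m and z of pastel_box in the frame of rest between -0.004 and 0.006 m and angle between the z axis of each of pastel_box, tin and the z axis of rest, either way round below 0.1 rad and angle between the x axis of each of pastel_box, tin and the x axis of rest, either way round below 0.17 rad and contact force between the fingers and pastel_box below 0.5 N and x of tin in the frame of rest above 0.017 m and y of tin in the frame of pastel_box between -0.012 and 0.012 m and z of tin in the frame of pastel_box between 0.032 and 0.042 m and contact force between the fingers and tin below 0.5 N); the robot touches nothing.
It fails at once if the brush jar is shifted by more than 30 mm or tipped (distance of brush_jar from where it was at the start of the episode above 0.03 m or angle between brush_jar's own z axis and vertical above 0.3 rad).
It fails at once if the paint tin is shifted by more than 30 mm or tipped (distance of paint_tin from where it was at the start of the episode above 0.03 m or angle between paint_tin's own z axis and vertical above 0.3 rad).
It fails at once if the glue bottle is shifted by more than 30 mm or tipped (distance of glue_bottle from where it was at the start of the episode above 0.03 m or angle between glue_bottle's own z axis and vertical above 0.3 rad).
It also fails if it takes over 144 s, if anything falls off the work surface, if the arm or the gripper's body presses on something with over 40 N, if the wrist force passes 120 N, or if a joint passes its speed limit or range.

## Working session

There is one attempt and no reset: what is moved stays moved. The work goes in short steps, Python scripts to look and compute and a shell command to move; the robot and the scene stay as the last step left them, time stands still between calls to the robot, and variables do not carry over. Pictures are saved under pics/ and viewed, and the job is handed in when it is done.

```bash
ls; mkdir -p pics; python3 - <<'E'
from plant import *
import cv2, numpy as np
print(state())
for n in ["scene","side","wrist"]:
    g=grab_frame(n)
    cv2.imwrite(f"pics/{n}0.png",g["frame"][:,:,::-1])
    print(n,g["fx"],g["fy"],g["cx"],g["cy"],g["D"]);print(np.round(g["pose"],4).tolist())
E
```

```text
pics
{'time': 0.0, 'joint_pos': array([-1.27197404e+00,  5.33429258e-02,  1.61429739e+00, -1.51385311e-05,
        1.47599234e+00, -1.19012377e-01]), 'joint_vel': array([-4.94800949e-04,  4.85316621e-04, -5.39535677e-04, -5.60751022e-04,
        8.43880549e-05, -1.22389414e-03]), 'joint_efforts': array([ 1.18053867e-03, -3.93687236e+01, -3.70169592e+01, -5.17092383e-05,
        7.06895051e-03, -7.07742664e-07]), 'tool_pos': array([ 0.25340129, -0.57058112,  0.20166969]), 'tool_rot': array([ 0.14658494, -0.14672507,  0.69244887, -0.69101315]), 'contact_force': array([ 0.41492151,  1.00818719, -0.52437875]), 'ft_torque': array([-0.01635672, -0.01224616, -0.01524863]), 'gripper_width': 0.9962650758586886}
scene 492.6735063086966 492.6735063086966 316.4300629863722 231.02021011600755 [-0.12230435  0.          0.          0.          0.        ]
[[0.5287, -0.69, 0.4943, 1.2491], [0.8488, 0.436, -0.2992, -0.4091], [-0.0091, 0.5778, 0.8162, 1.1213], [0.0, 0.0, 0.0, 1.0]]
side 509.3759089272089 509.3759089272089 314.68283812920436 233.23443942827308 [-0.08313537  0.          0.          0.          0.        ]
[[-0.8201, 0.2742, -0.5022, 0.0086], [-0.572, -0.4173, 0.7062, 0.8179], [-0.016, 0.8664, 0.4991, 0.6711], [0.0, 0.0, 0.0, 1.0]]
wrist 419.1372945333914 419.1372945333914 318.40771835878627 249.43117955659156 [-0.08903153  0.          0.          0.          0.        ]
[[0.4055, 0.8813, 0.2428, 0.3141], [-0.9141, 0.3915, 0.1054, -0.5431], [-0.0022, -0.2647, 0.9643, 0.3714], [0.0, 0.0, 0.0, 1.0]]
```

View pics/scene0.png

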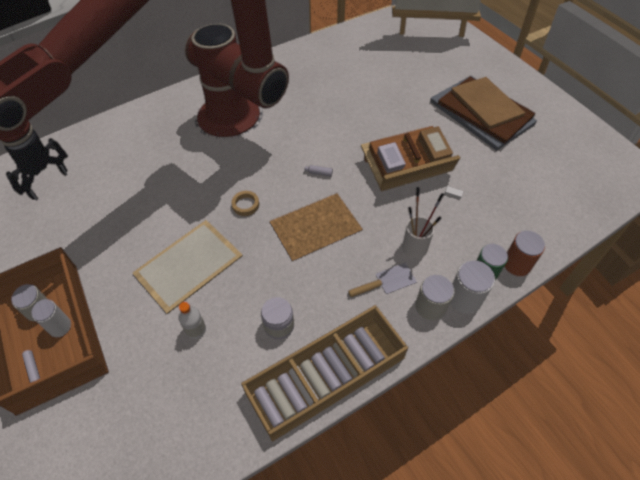

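View pics/side0.png

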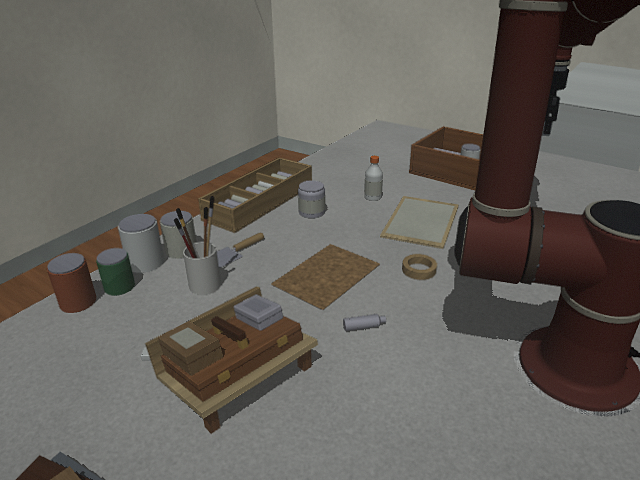

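View pics/wrist0.png

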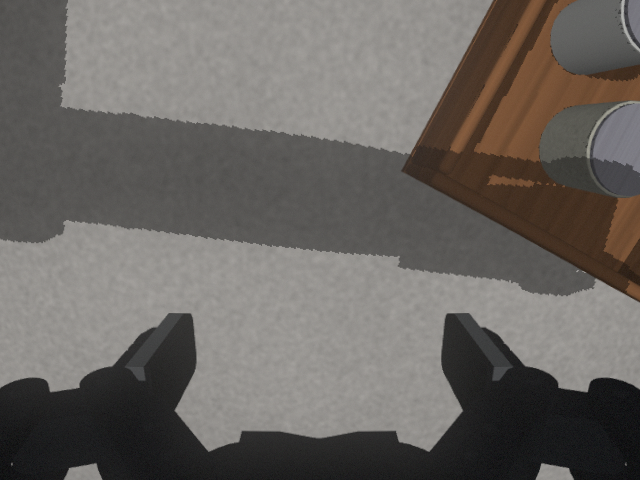

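The scene view shows the rest near (410,160), the mat at (315,225), the board at (187,263), the glue at (190,318), the paint tin at (277,318) and the brush jar at (417,240). I'll zoom in to pick corners.

```bash
cat > h.py <<'E'
import cv2, numpy as np
from scipy.optimize import least_squares
def uv(g,P):
    """project world points to pixels"""
    P=np.atleast_2d(P); T=np.linalg.inv(g["pose"]); c=P@T[:3,:3].T+T[:3,3]
    c=c*[1,-1,-1]
    K=np.array([[g["fx"],0,g["cx"]],[0,g["fy"],g["cy"]],[0,0,1.]])
    p,_=cv2.projectPoints(c.reshape(-1,1,3),np.zeros(3),np.zeros(3),K,np.array(g["D"]))
    return p.reshape(-1,2)
def ray(g,px):
    K=np.array([[g["fx"],0,g["cx"]],[0,g["fy"],g["cy"]],[0,0,1.]])
    n=cv2.undistortPoints(np.array(px,float).reshape(-1,1,2),K,np.array(g["D"])).reshape(-1,2)
    d=np.c_[n[:,0],-n[:,1],-np.ones(len(n))]@g["pose"][:3,:3].T
    return g["pose"][:3,3],d
def onz(g,px,z):
    o,d=ray(g,px); t=(z-o[2])/d[:,2]; return o+t[:,None]*d
def crop(g,x0,y0,w,h,s,name,draw=None):
    im=np.ascontiguousarray(g["frame"][:,:,::-1])[y0:y0+h,x0:x0+w]
    im=cv2.resize(im,None,fx=s,fy=s,interpolation=cv2.INTER_CUBIC)
    for k in range(0,w,20): cv2.putText(im,str(x0+k),(int(k*s),8),0,.3,(0,0,255)); cv2.line(im,(int(k*s),10),(int(k*s),16),(0,0,255))
    for k in range(0,h,20): cv2.putText(im,str(y0+k),(0,int(k*s)+3),0,.3,(0,0,255)); cv2.line(im,(18,int(k*s)),(24,int(k*s)),(0,0,255))
    if draw is not None:
        for pl in draw:
            q=((np.array(pl)+.5-[x0,y0])*s).astype(int); cv2.polylines(im,[q.reshape(-1,1,2)],False,(255,255,0),1)
    cv2.imwrite("pics/"+name+".png",im)
E
python3 - <<'E'
from plant import *
from h import *
g=grab_frame("scene"); crop(g,350,110,130,100,6,"s_rest"); crop(g,120,180,260,165,3,"s_mid")
g=grab_frame("side"); crop(g,130,270,200,165,4,"d_rest"); crop(g,260,140,210,170,3.8,"d_mid")
E
```

```text
(no output)
```

View pics/s_rest.png

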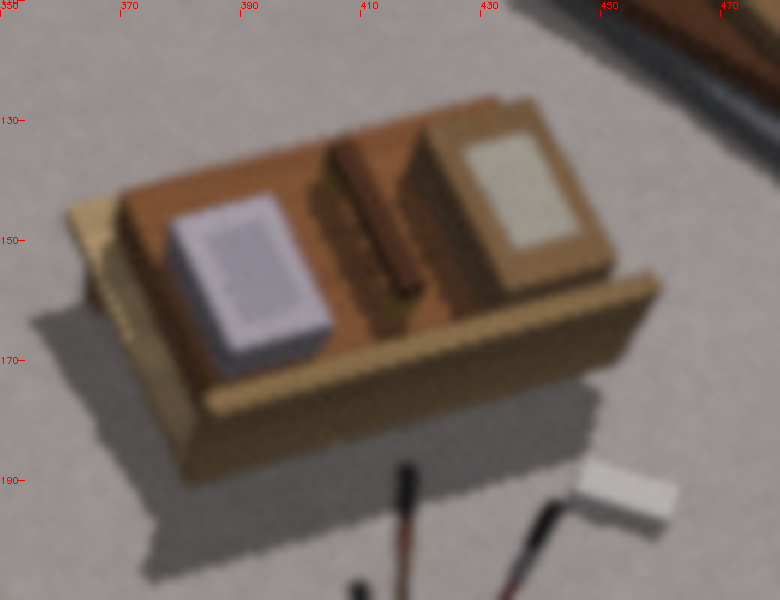

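View pics/s_mid.png

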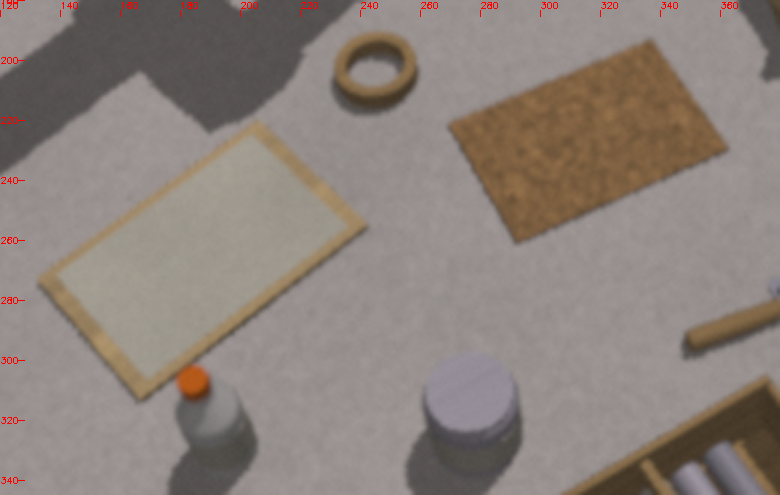

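View pics/d_rest.png

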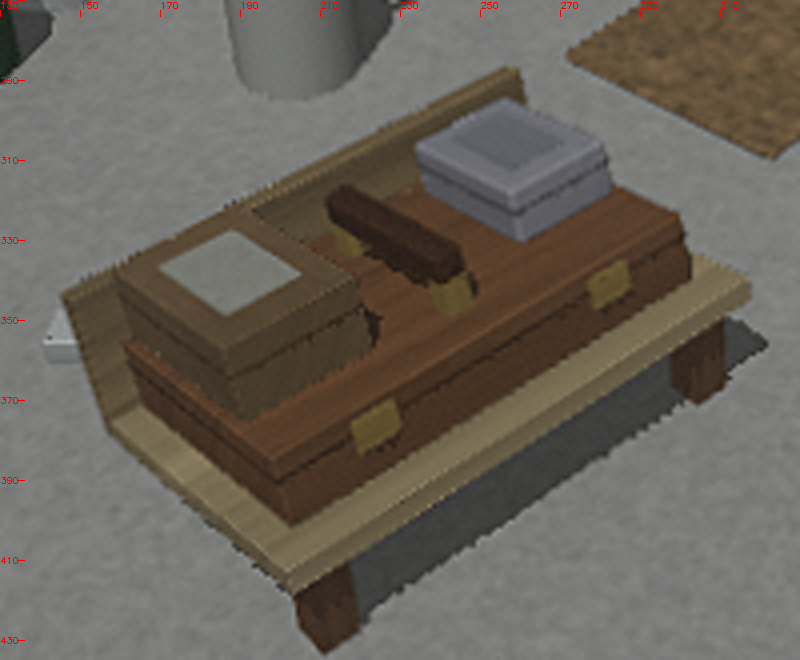

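View pics/d_mid.png

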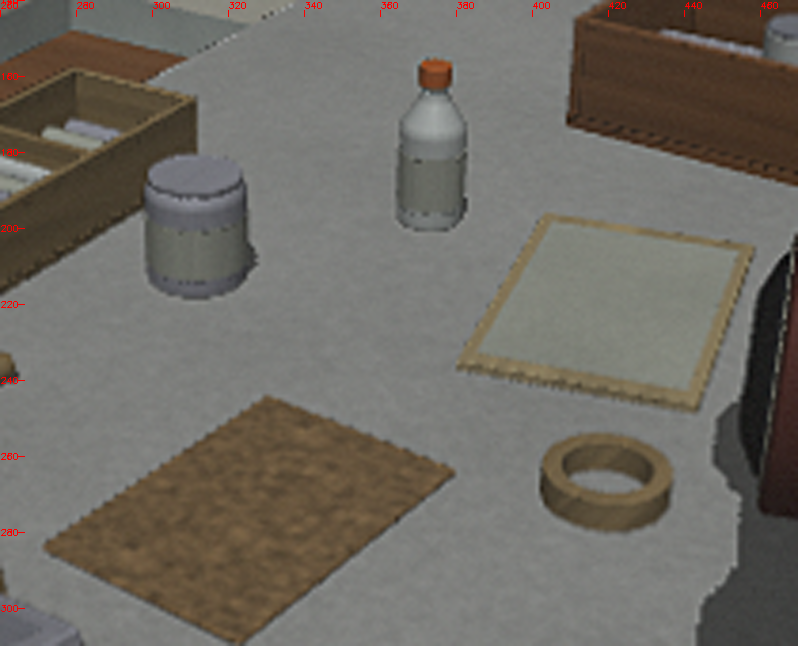

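```bash
cat > fit.py <<'E'
from h import *
def Rz(a): c,s=np.cos(a),np.sin(a); return np.array([[c,-s,0],[s,c,0],[0,0,1.]])
def Ry(a): c,s=np.cos(a),np.sin(a); return np.array([[c,0,s],[0,1,0],[-s,0,c]])
def un(pts,s,x0,y0): return (np.array(pts,float)+.5)/s-.5+[x0,y0]
def fit(obs,p0,W):
    """obs: list of (g, local pts, px); W(p,local)->world"""
    f=lambda p: np.concatenate([(uv(g,W(p,np.array(L)))-px).ravel() for g,L,px in obs])
    r=least_squares(f,p0,loss="soft_l1"); return r.x,np.round(r.fun.reshape(-1,2),1)
def Wflat(z): return lambda p,L: L@Rz(p[2]).T+[p[0],p[1],z]
E
python3 - <<'E'
from plant import *
from fit import *
import pickle
S=grab_frame("scene"); D=grab_frame("side")
def rect(a,b): a/=2;b/=2; return [[-a,b,0],[a,b,0],[a,-b,0],[-a,-b,0]]
# order: (-x,+y),(+x,+y),(+x,-y),(-x,-y)
m=un([(650,40),(728,150),(517,242),(448,126)],3,120,180)
md=un([(240,643),(44,547),(267,396),(455,471)],3.8,260,140)
p,r=fit([(S,rect(.15,.22),m),(D,rect(.15,.22),md)],[.5,.1,0],Wflat(.005)); print("mat",p,r.tolist())
mat=p
b=un([(258,121),(367,227),(140,400),(38,283)],3,120,180)
bd=un([(698,400),(458,366),(545,214),(754,246)],3.8,260,140)
p,r=fit([(S,rect(.165,.25),b),(D,rect(.165,.25),bd)],[.4,-.2,0],Wflat(.008)); print("board",p,r.tolist())
board=p
print("scene only", onz(S,b,.008).round(3).tolist()); print(onz(D,bd,.008).round(3).tolist())
# rest
Wr=lambda p,L: L@(Rz(p[2])@Ry(.21)).T+[p[0],p[1],.045]
c=un([(66,214),(205,398),(655,272),(660,288),(215,415)],6,350,110)
L=[[-.084,-.12,0],[.068,-.12,.062],[.068,.12,.062],[.08,.12,.062],[.08,-.12,.062]]
cd=un([(293,572),(750,282)],4,130,270)
p,r=fit([(S,L,c),(D,[[-.084,.12,0],[-.084,-.12,0]],cd)],[.6,.2,0],Wr); print("rest",p,r.tolist())
rest=p
# boxes: params x,y,yaw in rest frame at height z
def Wb(z): return lambda p,L: (L@Rz(p[2]).T+[p[0],p[1],z])@(Rz(rest[2])@Ry(.21)).T+[rest[0],rest[1],.045]
pt=un([(425,125),(525,98),(615,258),(512,292)],6,350,110)
pd=un([(225,362),(120,282),(253,212),(358,285)],4,130,270) 
# scene order: (-x,-y),(-x,+y),(+x,+y),(+x,-y); side order (-x,+y),(+x,+y),(+x,-y),(-x,-y)
def top(a,b,z): a/=2;b/=2; return [[-a,-b,z],[-a,b,z],[a,b,z],[a,-b,z]]
def tops(a,b,z): a/=2;b/=2; return [[-a,b,z],[a,b,z],[a,-b,z],[-a,-b,z]]
p,r=fit([(S,top(.1,.062,.036),pt),(D,tops(.1,.062,.036),pd)],[0,.06,0],Wb(.035)); print("pastel",p,r.tolist()); pas=p
tt=un([(170,215),(270,193),(330,325),(232,350)],6,350,110)
td=un([(515,205),(416,152),(508,100),(608,152)],4,130,270)
p,r=fit([(S,top(.078,.054,.028),tt),(D,tops(.078,.054,.028),td)],[0,-.06,0],Wb(.035)); print("tin",p,r.tolist()); tin=p
kt=un([(120,198)],6,350,110); kd=un([(282,465),(682,215)],4,130,270)
p,r=fit([(S,[[-.065,-.105,.035]],kt),(D,[[-.065,.105,.035],[-.065,-.105,.035]],kd)],[0,0,0],Wb(0.)); print("sketch",p,r.tolist()); sk=p
for n,q,z in [("pastel top",pas,.071),("tin top",tin,.063),("handle c",sk,.057)]:
    print(n,Wb(z)(q,np.array([[0,0,0.]])).round(4), "yaw",rest[2]+q[2])
pickle.dump(dict(mat=mat,board=board,rest=rest,pas=pas,tin=tin,sk=sk),open("p.pkl","wb"))
s=state(); 
from scipy.spatial.transform import Rotation as R
print(R.from_quat(np.roll(s["tool_rot"],-1)).as_matrix().round(3))
# distractors (tops)
print("glue cap",onz(S,un([(193,380)],3,120,180),.125), "paint",onz(S,un([(472,395)],3,120,180),.085),"side paint",onz(D,un([(195,170)],3.8,260,140),.085),"glue", onz(D,un([(435,65)],3.8,260,140),.13))
print("jar side",onz(D,[[202,250]],.095),"jar scene",onz(S,[[420,228]],.095))
def quad(W,p,L): q=W(p,np.array(L)); return np.vstack([q,q[:1]])
for g,nm,(x0,y0,w,h,sc) in [(S,"ov_s",(350,110,130,100,6)),(D,"ov_d",(130,270,200,165,4))]:
    dr=[uv(g,quad(Wb(.035),pas,top(.1,.062,.036))),uv(g,quad(Wb(.035),tin,top(.078,.054,.028))),uv(g,quad(Wb(0),sk,top(.13,.21,.035))),uv(g,quad(Wb(0),sk,top(.09,.014,.064))),uv(g,quad(Wr,rest,top(.168,.24,0))),uv(g,quad(Wr,rest,[[.068,-.12,.062],[.068,.12,.062],[.08,.12,.062],[.08,-.12,.062]]))]
    crop(g,x0,y0,w,h,sc,nm,dr)
E
```

```text
mat [ 0.55216893  0.00924512 -0.0695916 ] [[0.1, -1.0], [0.4, -1.2], [-0.0, -0.0], [-0.5, -1.1], [-0.1, -0.4], [-1.0, -0.7], [-0.2, -1.1], [0.4, -1.1]]
board [ 0.48035905 -0.35050797  0.22112209] [[-0.3, -0.4], [0.2, -1.0], [0.1, 0.2], [-0.8, -1.1], [-0.1, 0.5], [-0.6, -2.2], [-0.6, -1.3], [0.1, -1.0]]
scene only [[0.374, -0.247, 0.008], [0.536, -0.212, 0.008], [0.588, -0.454, 0.008], [0.432, -0.49, 0.008]]
[[0.373, -0.249, 0.008], [0.527, -0.202, 0.008], [0.583, -0.447, 0.008], [0.425, -0.485, 0.008]]
rest [ 0.51015722  0.36036023 -0.19841065] [[-0.8, -0.7], [-0.2, -0.4], [-0.9, -1.0], [0.1, -0.3], [-0.1, 0.3], [-1.0, 0.1], [-0.4, -2.3]]
pastel [ 0.00777276  0.07108021 -0.03262378] [[-1.6, -2.1], [0.4, -2.0], [-0.5, -1.3], [-2.4, -2.1], [-0.7, -1.3], [-1.7, -2.8], [-2.8, -1.5], [0.1, -0.7]]
tin [ 0.00677365 -0.06961816 -0.02208555] [[-0.6, -1.1], [-0.2, -1.8], [0.4, -1.8], [-0.6, -1.4], [-1.2, -2.0], [-1.0, -1.4], [-0.3, -0.7], [-0.0, -2.3]]
sketch [-0.00348465  0.00293324  0.03183493] [[-0.8, -1.0], [-0.2, 0.3], [-0.4, -1.4]]
pastel top [[0.5461 0.4256 0.1128]] yaw -0.23103442614798553
tin top [[0.5158 0.2882 0.1052]] yaw -0.22049620187353305
handle c [[0.519  0.3616 0.1015]] yaw -0.1665757160689026
[[-0.914 -0.     0.406]
 [-0.406  0.    -0.914]
 [-0.    -1.    -0.   ]]
glue cap [[ 0.66280105 -0.4082006   0.125     ]] paint [[ 0.76635689 -0.22732966  0.085     ]] side paint [[ 0.76210999 -0.22803202  0.085     ]] glue [[ 0.66232202 -0.40309084  0.13      ]]
jar side [[0.75083285 0.19661353 0.095     ]] jar scene [[0.76165175 0.1973257  0.095     ]]
```

View overlays.

View pics/ov_s.png

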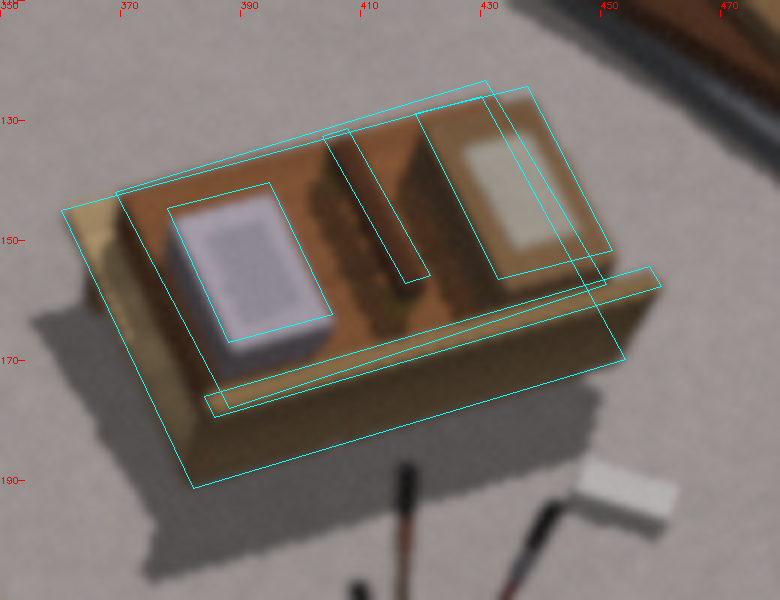

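View pics/ov_d.png

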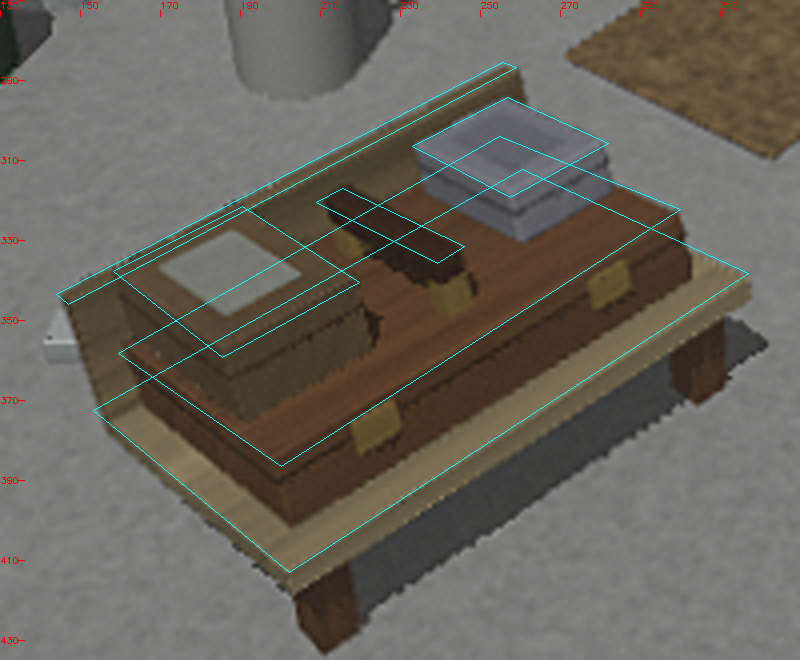

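```bash
cat > go.py <<'E'
import sys,numpy as np
from plant import *
from scipy.spatial.transform import Rotation as R
def go(x=None,y=None,z=None,yaw=None,hold=False):
    """yaw: desired box-x yaw; tool z along minus y of that frame"""
    s=state(); M=R.from_quat(np.roll(s["tool_rot"],-1)).as_matrix(); p=s["tool_pos"]
    t=np.array([p[i] if v is None else v for i,v in enumerate((x,y,z))])
    d=(M.T@(t-p))*100
    print("pos",p.round(4),"tilt",M[:,1].round(3),"yaw",round(np.arctan2(-M[1,0],-M[0,0]),4),"F",s["contact_force"].round(1),"w",round(s["gripper_width"]*85,1),"t",round(s["time"],2),"q",s["joint_pos"].round(2))
    print("shift cm (before twist)",d.round(2))
    if yaw is not None:
        cur=np.arctan2(-M[1,0],-M[0,0])  # -tool x direction = box x
        dy=(yaw-cur+np.pi)%(2*np.pi)-np.pi
        print("twist deg",round(-np.degrees(dy),1))
        N=np.array([[-np.cos(yaw),0,-np.cos(yaw-np.pi/2)*0],[0,0,0],[0,0,0]])
        xx=-np.array([np.cos(yaw),np.sin(yaw),0]); yy=np.array([0,0,-1.]); zz=np.cross(xx,yy)
        print("shift cm (after twist)",(np.array([xx,yy,zz])@(t-p)*100).round(2))
E
python3 -c "
from go import *
go(.50,-.25,.27,-.2)"
```

```text
pos [ 0.2535 -0.5711  0.2026] tilt [-0.  0. -1.] yaw 0.4178 F [-0.7 -0.5  1.2] w 85.2 t 0.35 q [-1.27  0.05  1.61  0.    1.48 -0.12]
shift cm (before twist) [-35.55  -6.73 -19.35]
twist deg 35.4
shift cm (after twist) [-17.78  -6.74 -36.36]
```

```bash
python3 -m crank '[[[0.6,-4.5,-1,-2.5,0],[0.6,-4.5,-1,-2.5,0],[0.6,-4.5,-1,-2.5,0],[0.6,-4.5,-1,-2.5,0],[0.6,-4.5,-1,-2.5,0],[0.6,-4.5,-1,-2.5,0],[0.6,-4.5,-0.7,-2.5,0],[0.6,-4,0,-1.8,0]]]'; python3 -m crank '[[[0.6,0,0,0,9],[0.6,0,0,0,9],[0.6,0,0,0,9],[0.6,0,0,0,8.4]]]'; python3 -c "
from go import *
go(.50,.33,.27,-.2)"
```

```text
time: 1.35
tool_pos: [0.501, -0.2493, 0.2711]
tool_rot: [-0.147, 0.146, -0.691, 0.692]
contact_force: [-0.1, -0.8, -0.3]
gripper_width: 0.799
time: 1.85
tool_pos: [0.4998, -0.2507, 0.2699]
tool_rot: [0.072, -0.072, -0.703, 0.703]
contact_force: [-0.3, 0.2, 0.5]
gripper_width: 0.799
pos [ 0.4998 -0.2507  0.2699] tilt [ 0. -0. -1.] yaw -0.2047 F [-0.3  0.2  0.5] w 67.9 t 1.85 q [-0.6  -0.14  1.69 -0.    1.59  1.18]
shift cm (before twist) [ 1.178e+01 -1.000e-02 -5.686e+01]
twist deg -0.3
shift cm (after twist) [ 1.151e+01 -1.000e-02 -5.691e+01]
```

```bash
python3 -m crank '[[[0.6,1,0,-4.8,0],[0.6,1,0,-4.8,0],[0.6,1,0,-4.8,0],[0.6,1,0,-4.8,0],[0.6,1,0,-4.8,0],[0.6,1,0,-4.8,0],[0.6,1,0,-4.8,0],[0.6,1,0,-4.8,0]]]'; python3 -m crank '[[[0.6,1,0,-4.8,0],[0.6,1,0,-4.8,0],[0.6,1,0,-4.8,0],[0.6,0.6,0,-4,0],[0.6,0,0,0,0]]]'; python3 - <<'E'
from go import *
from h import *
go(.5158,.2882,.15,-.22)
g=grab_frame("wrist"); print(g["pose"].round(3).tolist())
crop(g,0,0,640,480,1.25,"w1")
E
```

```text
time: 2.85
tool_pos: [0.4974, 0.1431, 0.2701]
tool_rot: [-0.07, 0.071, 0.704, -0.704]
contact_force: [0.1, -0.6, -0.2]
gripper_width: 0.797
time: 3.48
tool_pos: [0.4984, 0.331, 0.2695]
tool_rot: [0.07, -0.069, -0.704, 0.704]
contact_force: [0.4, -0.2, -0.0]
gripper_width: 0.801
pos [0.4984 0.331  0.2695] tilt [-0.001 -0.    -1.   ] yaw -0.1965 F [ 0.4 -0.2 -0. ] w 68.0 t 3.48 q [ 0.46 -0.04  1.6   0.    1.59  2.23]
shift cm (before twist) [-2.56 11.95  3.86]
twist deg 1.3
shift cm (after twist) [-2.64 11.95  3.8 ]
[[-0.196, 0.945, 0.261, 0.564], [-0.981, -0.189, -0.052, 0.319], [0.0, -0.266, 0.964, 0.439], [0.0, 0.0, 0.0, 1.0]]
```

View pics/w1.png

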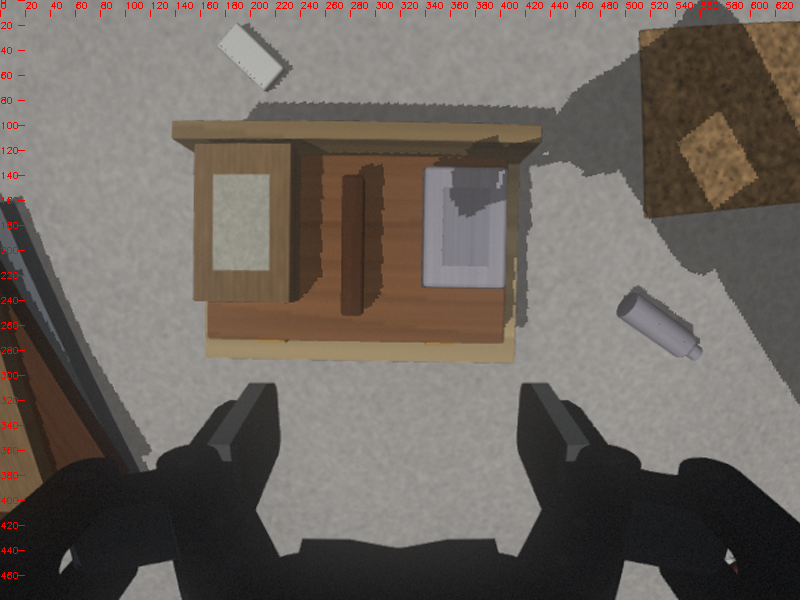

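```bash
python3 - <<'E'
from plant import *
from fit import *
import pickle
P=pickle.load(open("p.pkl","rb"))
g=grab_frame("wrist")
Wr=lambda p,L: L@(Rz(p[2])@Ry(.21)).T+[p[0],p[1],.045]
u=lambda a: un(a,1.25,0,0)
def top(a,b,z): a/=2;b/=2; return [[a,b,z],[a,-b,z],[-a,-b,z],[-a,b,z]]
p,r=fit([(g,[[-.084,.12,0],[-.084,-.12,0],[.08,.12,.062],[.08,-.12,.062],[.068,.12,.062],[.068,-.12,.062]],u([(206,356),(514,361),(173,122),(541,125),(173,138),(540,141)]))],P["rest"],Wr)
print("rest",p.round(4),r.tolist())
rest=p
def Wb(z): return lambda p,L: (L@Rz(p[2]).T+[p[0],p[1],z])@(Rz(rest[2])@Ry(.21)).T+[rest[0],rest[1],.045]
for n,a,b,z,h,px in [("pas",.1,.062,.035,.036,[(195,143),(292,143),(289,301),(194,301)]),("tin",.078,.054,.035,.028,[(424,167),(505,167),(505,287),(422,287)]),("sk",.09,.014,0,.064,[(343,176),(364,176),(364,315),(341,315)])]:
    p,r=fit([(g,top(a,b,h),u(px))],[0,0,0],Wb(z)); P[n]=p
    print(n,p.round(4),"res",r.tolist(),"world of box centre height",Wb(z)(p,np.array([[0,0,h/2 if n!='sk' else .057]])).round(4),"yaw",round(rest[2]+p[2],3))
P["rest"]=rest; pickle.dump(P,open("p.pkl","wb"))
E
```

```text
rest [ 0.5102  0.3569 -0.2119] [[-0.9, 1.7], [1.1, 1.1], [-1.9, -1.6], [1.2, -1.5], [-2.1, 0.3], [1.8, 0.6]]
pas [ 0.0128  0.0696 -0.0051] res [[-0.4, -0.7], [0.2, -0.6], [1.0, 1.6], [-0.6, 0.2]] world of box centre height [[0.548  0.4199 0.0942]] yaw -0.217
tin [ 0.0122 -0.0703  0.0112] res [[-1.6, -1.3], [1.2, -0.7], [0.5, 1.1], [-0.3, 0.9]] world of box centre height [[0.5171 0.2835 0.0904]] yaw -0.201
sk [-0.0008  0.0004  0.0029] res [[-0.4, -1.2], [0.4, -1.1], [-0.5, 1.2], [0.4, 1.1]] world of box centre height [[0.5212 0.3549 0.1009]] yaw -0.209
```

```bash
python3 -c "
from go import *
go(.517,.2835,.13,-.207)"
```

```text
pos [0.4988 0.3288 0.2697] tilt [-0.    -0.001 -1.   ] yaw -0.1995 F [0.2 0.1 0.9] w 68.0 t 3.58 q [ 0.46 -0.04  1.6  -0.    1.59  2.23]
shift cm (before twist) [-2.68 13.97  4.07]
twist deg 0.4
shift cm (after twist) [-2.71 13.97  4.06]
```

```bash
python3 -m crank '[[[0.6,-1.35,2,2,0.2],[0.6,-1.35,2,2.1,0.2],[0.6,0,4,0,0],[0.6,0,3,0,0],[0.6,0,3,0,0],[0.6,0,0,0,0]]]';  python3 - <<'E'
from go import *
from h import *
go(.517,.2835,.08,-.207)
g=grab_frame("wrist"); crop(g,0,0,640,480,1.25,"w2")
E
```

```text
time: 4.32
tool_pos: [0.5153, 0.2812, 0.127]
tool_rot: [0.076, -0.072, -0.702, 0.704]
contact_force: [0.1, 0.1, -0.3]
gripper_width: 0.8
pos [0.5153 0.2812 0.127 ] tilt [-0.005 -0.002 -1.   ] yaw -0.2088 F [ 0.1  0.1 -0.3] w 68.0 t 4.33 q [ 0.37  0.03  1.77 -0.    1.35  2.15]
shift cm (before twist) [-0.14  4.7  -0.28]
twist deg -0.1
shift cm (after twist) [-0.12  4.7  -0.26]
```

View pics/w2.png

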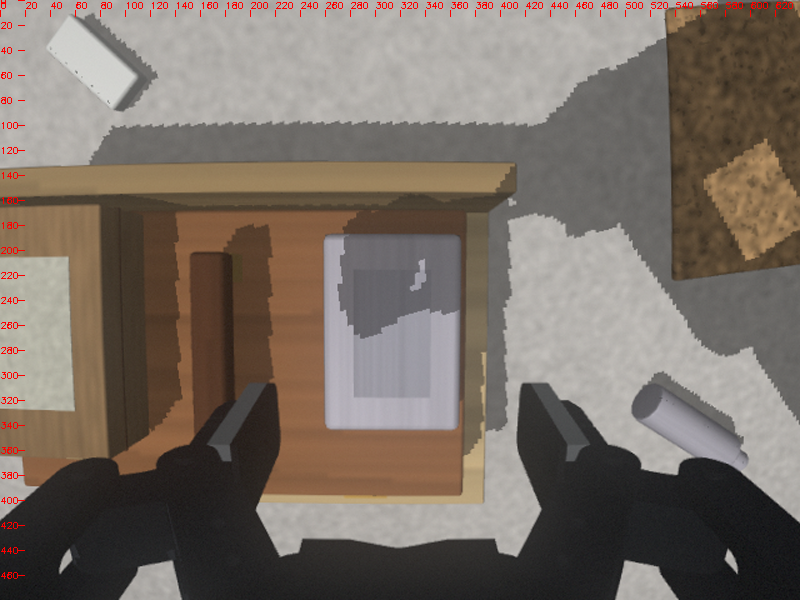

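```bash
python3 -m crank '[[[0.6,-0.15,1.5,-0.25,0],[0.6,0,1.5,0,0],[0.6,0,1,0,0],[0.6,0,0.7,0,0],[0.6,0,0,0,0]]]';  python3 -c "
from go import *
go(.517,.2835,.08,-.207)"
```

```text
time: 5.0
tool_pos: [0.5187, 0.2854, 0.082]
tool_rot: [0.073, -0.073, -0.703, 0.704]
contact_force: [-0.4, -0.4, 0.2]
gripper_width: 0.796
pos [0.5187 0.2854 0.082 ] tilt [-0.001 -0.001 -1.   ] yaw -0.2069 F [-0.4 -0.4  0.2] w 67.7 t 5.0 q [0.38 0.08 1.79 0.   1.27 2.16]
shift cm (before twist) [0.12 0.2  0.22]
twist deg 0.0
shift cm (after twist) [0.12 0.2  0.22]
```

```bash
python3 -m crank '[[[0.6,0,0.2,0,0],[-1,0,0,0,0],[-1,0,0,0,0],[-1,0,0,0,0],[-1,0,0,0,0],[-1,0,0,0,0],[-1,0,0,0,0]]]';  python3 -m crank '[[[-1,0,-0.5,0,0],[-1,0,-1,0,0],[-1,0,-2,0,0],[-1,0,-4,0,0],[-1,0,-4,0,0],[-1,0,0,0,0]]]'; python3 - <<'E'
from go import *
from h import *
go(.548,-.049,.19)
g=grab_frame("side"); crop(g,130,200,250,200,3.2,"d2")
E
```

```text
time: 5.88
tool_pos: [0.5191, 0.2855, 0.0809]
tool_rot: [0.073, -0.073, -0.703, 0.703]
contact_force: [-0.1, 0.1, 0.4]
gripper_width: -0.0
time: 6.62
tool_pos: [0.5221, 0.2867, 0.203]
tool_rot: [-0.07, 0.076, 0.705, -0.702]
contact_force: [0.6, 0.7, 0.2]
gripper_width: -0.001
pos [0.5221 0.2867 0.203 ] tilt [ 0.01   0.004 -1.   ] yaw -0.207 F [0.6 0.7 0.2] w -0.1 t 6.62 q [ 0.38 -0.02  1.69  0.    1.46  2.16]
shift cm (before twist) [-9.43  1.19 32.33]
```

View pics/d2.png

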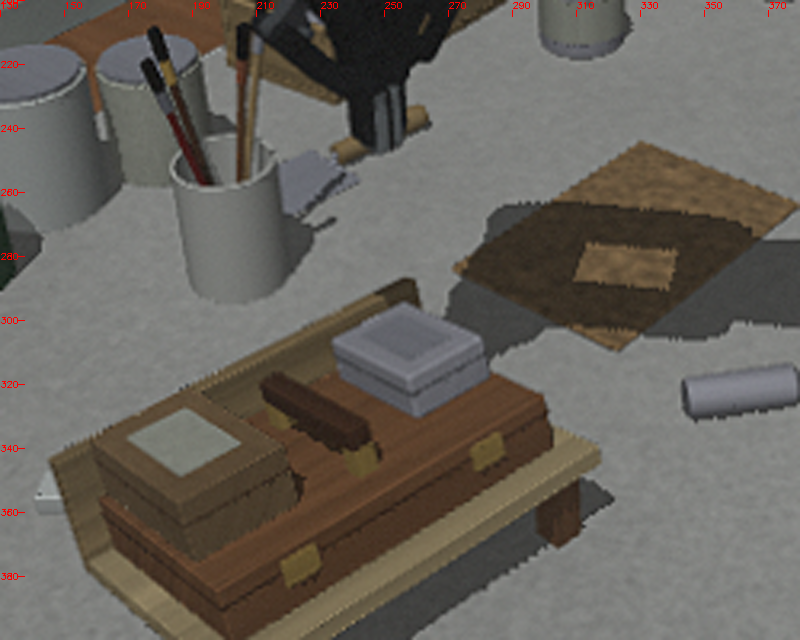

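```bash
python3 - <<'E'
from go import *
from h import *
s=state(); p=s["tool_pos"]
for n in ["side","scene","wrist"]:
    g=grab_frame(n); print(n,uv(g,p),uv(g,[p+[0,0,.02]]), uv(g,[.517,.2835,.106]))
    if n=="scene": crop(g,330,30,160,150,4,"s3")
    if n=="wrist": crop(g,0,0,640,480,1.25,"w3")
E
```

```text
side [[251.193144   260.07881541]] [[250.25824183 250.11885446]] [[257.89926071 303.86208442]]
scene [[395.41215283 129.83938374]] [[396.27896572 124.31480304]] [[390.03111914 153.75059131]]
wrist [[317.16092701 292.961502  ]] [[317.00877936 312.31627992]] [[322.8563842  243.89543173]]
```

View pics/s3.png

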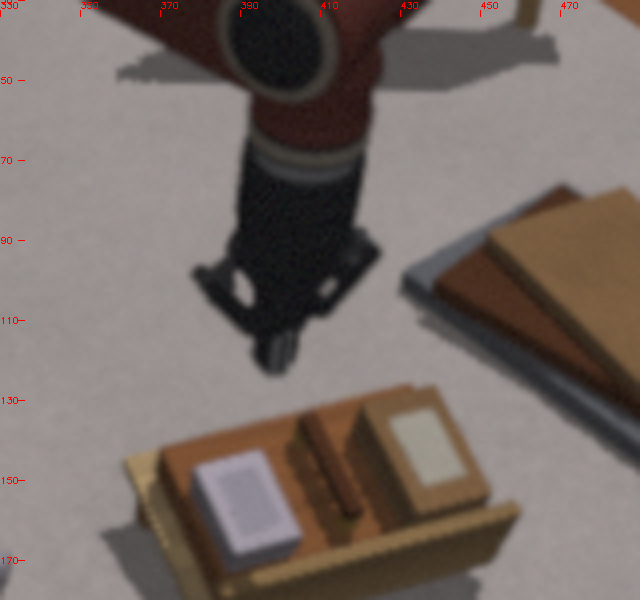

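View pics/w3.png

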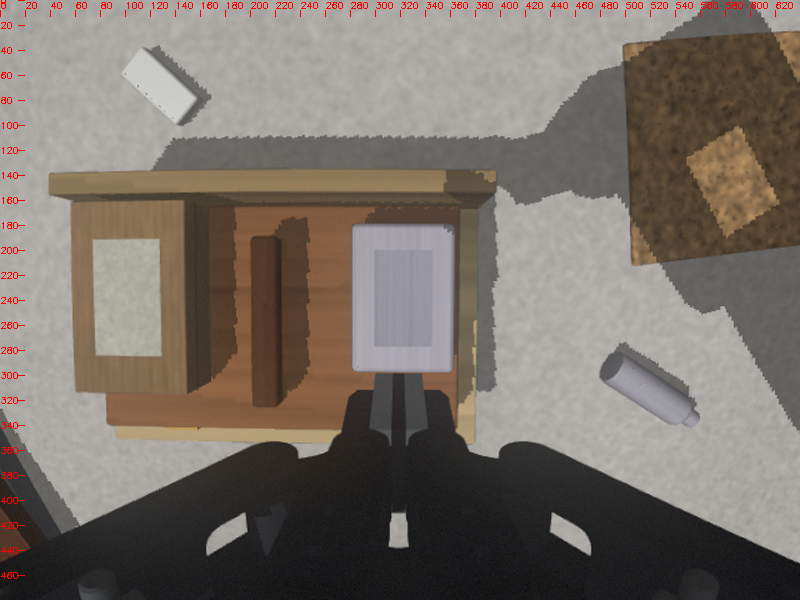

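```bash
python3 - <<'E'
from go import *
from h import *
from scipy.optimize import least_squares
s=state(); p=s["tool_pos"]; print(p)
S=grab_frame("scene");D=grab_frame("side");W=grab_frame("wrist")
crop(D,210,200,80,70,9,"d4"); crop(S,375,80,50,50,12,"s4")
f=lambda q: np.concatenate([(uv(S,q)-[398.5,122.5]).ravel(),(uv(D,q)-[247,246.5]).ravel()])
r=least_squares(f,p); print(r.x,r.fun, uv(W,r.x))
E
```

```text
[0.51853164 0.28523393 0.19505838]
[0.52431032 0.28953405 0.22766541] [-0.05855411 -0.0110336  -0.0372633   0.00451715] [[304.5974406  314.60488685]]
```

View pics/d4.png

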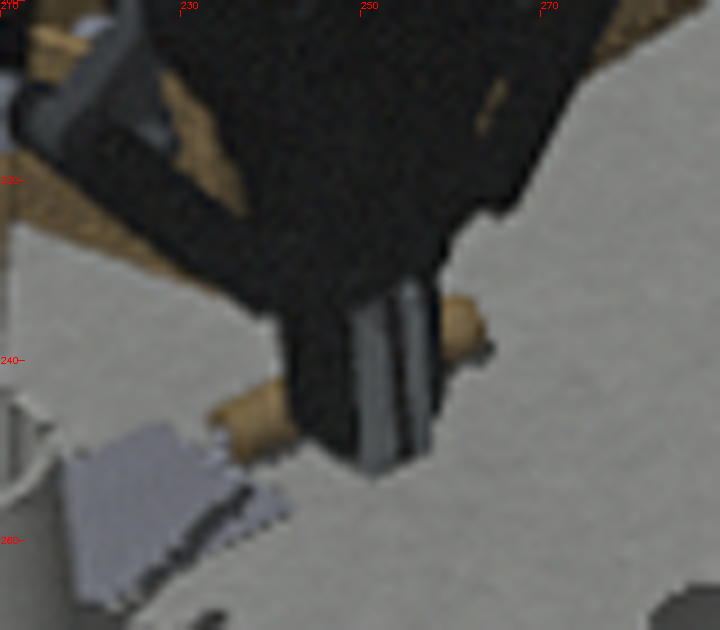

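View pics/s4.png

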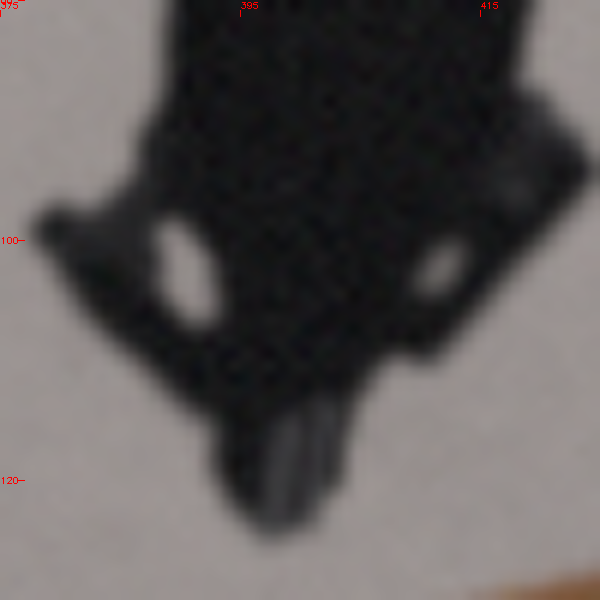

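```bash
python3 - <<'E'
from go import *
from h import *
s=state(); p=s["tool_pos"]; print(p)
S=grab_frame("scene");D=grab_frame("side");W=grab_frame("wrist")
print(uv(D,p),uv(S,p),uv(W,p))
f=lambda q: np.concatenate([(uv(S,q)-[397.5,124]).ravel(),(uv(D,q)-[250.5,252]).ravel()])
r=least_squares(f,p); print(r.x,r.fun, uv(W,r.x))
crop(W,240,260,160,120,5,"w4")
E
```

```text
[0.51837302 0.28520199 0.19440768]
[[252.86505421 262.98912539]] [[394.36169013 130.97960498]] [[320.09799036 293.32942913]]
[0.51867131 0.2893843  0.21853508] [-0.80368492 -0.15570603 -0.50895309  0.06413395] [[309.4423479  318.07221186]]
```

View pics/w4.png

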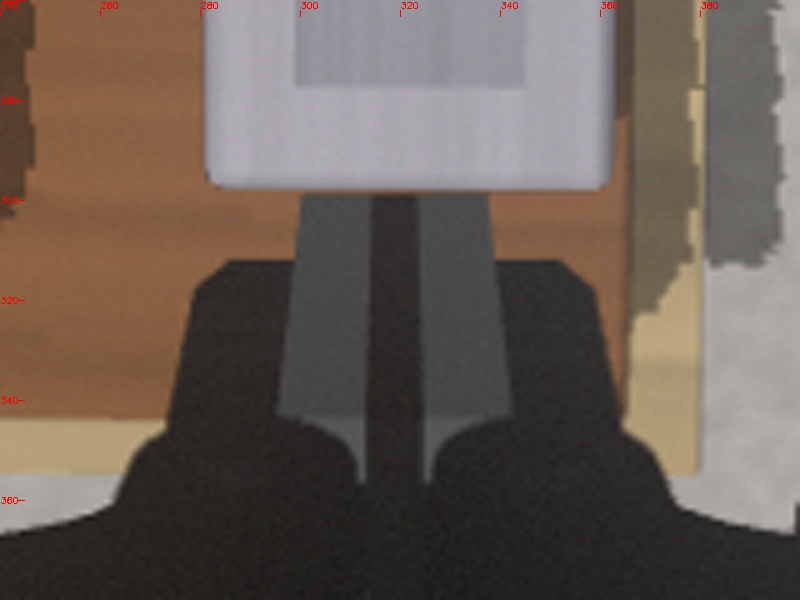

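```bash
python3 -m crank '[[[0.6,0,0,0,0],[0.6,0,3,0,0],[0.6,0,3,0,0],[0.6,0,3,0,0],[0.6,0,2,0,0],[0.6,0,1,0,0],[0.6,0,0.3,0,0],[0.6,0,0,0,0]]]'; python3 - <<'E'
from go import *
from h import *
grab_frame("scene");grab_frame("scene");grab_frame("scene")
go(.517,.2835,.06,-.207)
g=grab_frame("side"); crop(g,200,240,140,110,5.5,"d5")
g=grab_frame("wrist"); crop(g,0,0,640,480,1.25,"w5")
E
```

```text
time: 8.12
tool_pos: [0.5198, 0.2858, 0.0738]
tool_rot: [-0.073, 0.074, 0.704, -0.703]
contact_force: [0.4, -1.4, -0.9]
gripper_width: 0.798
pos [0.5199 0.2858 0.0741] tilt [ 0.002  0.001 -1.   ] yaw -0.207 F [ 0.6 -0.4 -0.1] w 67.8 t 8.28 q [ 0.38  0.09  1.8  -0.    1.25  2.16]
shift cm (before twist) [0.24 1.41 0.29]
twist deg 0.0
shift cm (after twist) [0.24 1.41 0.29]
```

View pics/d5.png

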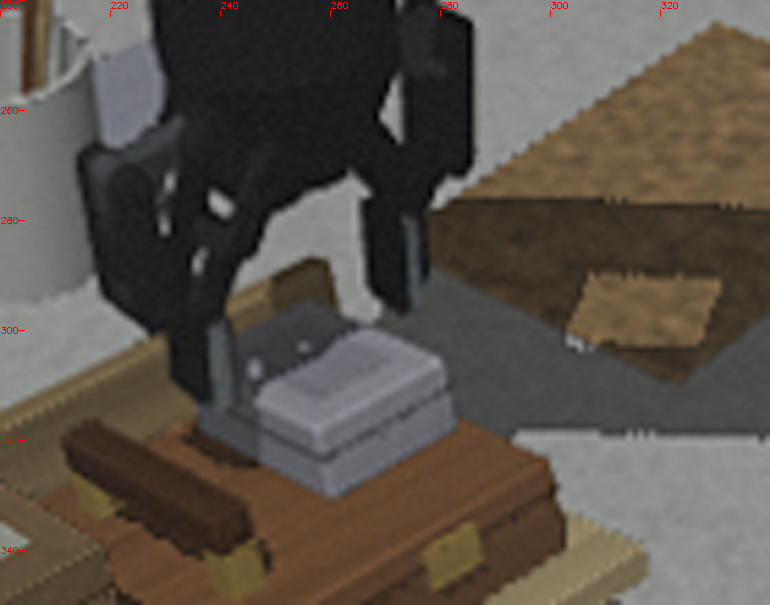

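View pics/w5.png

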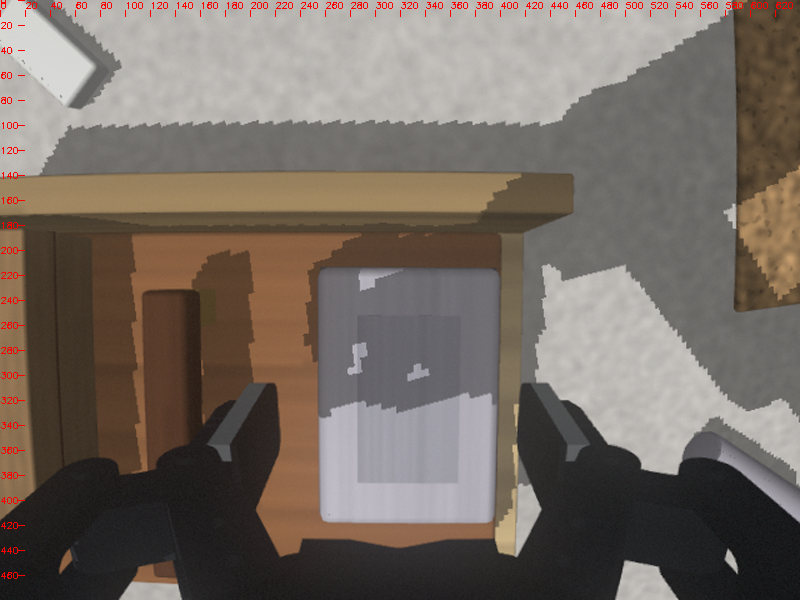

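```bash
python3 -m crank '[[[0.6,0.2,0.5,0.3,0],[0.6,0,0.5,0,0],[0.6,0,0.4,0,0],[0.6,0,0,0,0]]]'; python3 -m crank '[[[-1,0,0,0,0],[-1,0,0,0,0],[-1,0,0,0,0],[-1,0,0,0,0],[-1,0,0,0,0]]]'; python3 - <<'E'
from go import *
from h import *
go()
g=grab_frame("side"); crop(g,200,240,140,110,5.5,"d6")
E
```

```text
time: 8.88
tool_pos: [0.5161, 0.2828, 0.0582]
tool_rot: [0.073, -0.073, -0.703, 0.704]
contact_force: [-0.2, -0.1, -0.5]
gripper_width: 0.803
time: 9.5
tool_pos: [0.5169, 0.2831, 0.0593]
tool_rot: [-0.073, 0.073, 0.703, -0.703]
contact_force: [0.4, 0.6, 3.2]
gripper_width: 0.617
pos [0.5169 0.2831 0.0593] tilt [ 0.001  0.    -1.   ] yaw -0.207 F [0.4 0.6 3.2] w 52.4 t 9.5 q [0.37 0.1  1.81 0.   1.23 2.15]
shift cm (before twist) [0. 0. 0.]
```

View pics/d6.png

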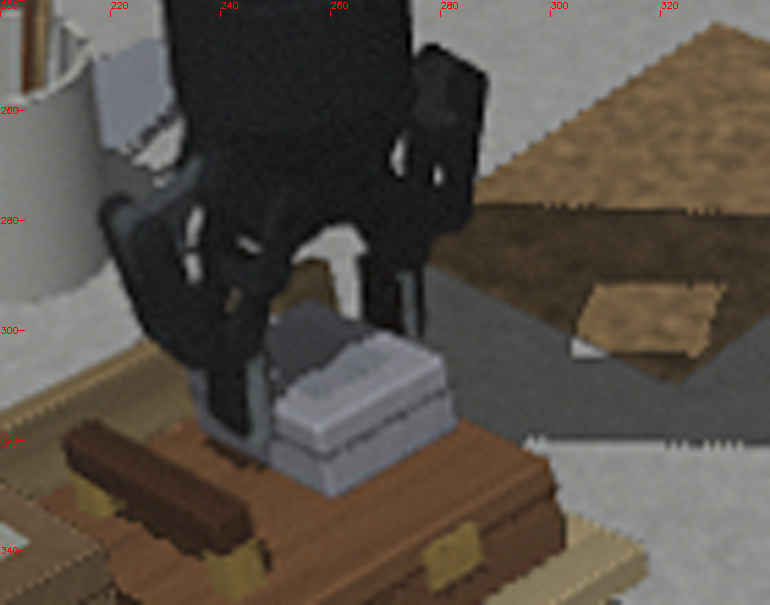

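```bash
python3 -m crank '[[[-1,0,-1,0,0],[-1,0,-2,0,0],[-1,0,-3,0,0],[-1,0,-3,0,0],[-1,0,-2,0,0],[-1,0,0,0,0]]]'; python3 - <<'E'
from go import *
from h import *
go(.548,-.049,.1)
E
```

```text
time: 10.3
tool_pos: [0.5178, 0.2835, 0.1717]
tool_rot: [-0.072, 0.074, 0.704, -0.703]
contact_force: [0.3, -0.8, -1.1]
gripper_width: 0.619
pos [0.5178 0.2835 0.1717] tilt [ 0.004  0.002 -1.   ] yaw -0.207 F [ 0.3 -0.8 -1.1] w 52.6 t 10.3 q [ 0.37 -0.01  1.73  0.    1.42  2.15]
shift cm (before twist) [-9.76  7.12 31.94]
```

```bash
python3 -m crank '[[[-1,-1.2,0,4,0],[-1,-1.2,0,4,0],[-1,-1.2,0,4,0],[-1,-1.2,0,4,0],[-1,-1.2,0,4,0],[-1,-1.2,0,4,0],[-1,-1.2,0,4,0],[-1,-1.2,0,4,0]]]';python3 -m crank '[[[-1,0,3,0,0],[-1,0,3,0,0],[-1,0,2,0,0],[-1,0,2,0,0],[-1,0,2,0,0],[-1,0,2,0,0],[-1,0,1,0,0],[-1,0,0,0,0]]]'; python3 - <<'E'
from go import *
from h import *
go(.548,-.049,-.005)
g=grab_frame("side"); crop(g,240,180,180,140,4.4,"d7")
go(.548,-.049,-.005)
E
```

```text
time: 11.3
tool_pos: [0.5437, -0.051, 0.1671]
tool_rot: [-0.074, 0.072, 0.703, -0.703]
contact_force: [1.0, -0.8, -1.2]
gripper_width: 0.614
time: 12.3
tool_pos: [0.5441, -0.0498, 0.018]
tool_rot: [-0.074, 0.072, 0.703, -0.703]
contact_force: [-0.0, -0.2, -1.4]
gripper_width: 0.61
pos [ 0.5441 -0.0498  0.018 ] tilt [-0.002  0.    -1.   ] yaw -0.2069 F [-0.  -0.2 -1.4] w 51.9 t 12.3 q [-0.23  0.06  1.94 -0.    1.15  1.55]
shift cm (before twist) [-0.37  2.3  -0.15]
pos [ 0.5449 -0.0499  0.0189] tilt [-0.  0. -1.] yaw -0.207 F [-0.2 -0.1 -0.6] w 52.5 t 12.35 q [-0.23  0.06  1.93 -0.    1.15  1.55]
shift cm (before twist) [-0.29  2.39 -0.16]
```

View pics/d7.png

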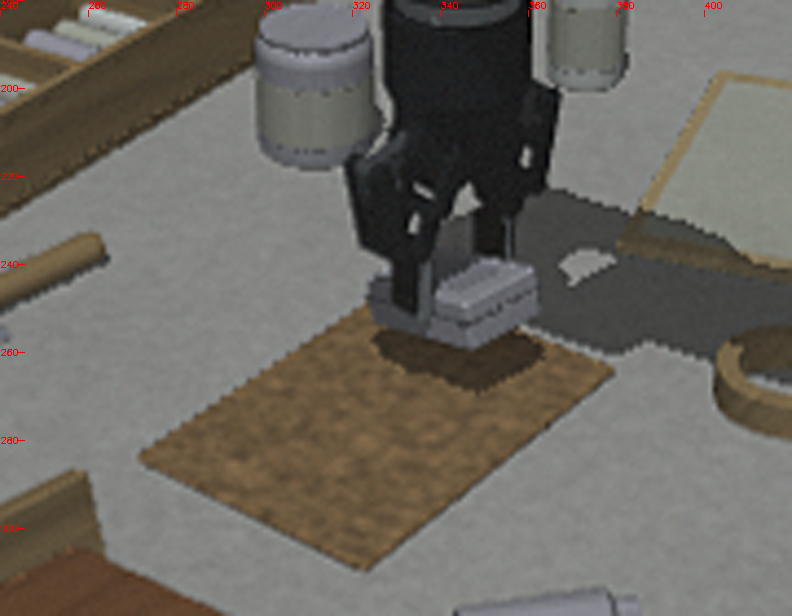

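```bash
python3 -m crank '[[[-1,0,1,0,0],[-1,0,0.8,0,0],[-1,0,0.4,0,0],[-1,0,0,0,0]]]';python3 -m crank '[[[-1,0,0.3,0,0],[-1,0,0.2,0,0],[-1,0,0,0,0]]]';python3 -m crank '[[[-1,0,0.2,0,0],[-1,0,0.2,0,0],[-1,0,0,0,0]]]'
```

```text
time: 12.85
tool_pos: [0.5445, -0.0499, -0.0035]
tool_rot: [-0.073, 0.073, 0.703, -0.703]
contact_force: [0.8, -0.4, -1.4]
gripper_width: 0.615
time: 13.22
tool_pos: [0.5448, -0.0499, -0.0049]
tool_rot: [0.074, -0.072, -0.703, 0.703]
contact_force: [-12.6, 1.5, 19.5]
gripper_width: 0.616
time: 13.6
tool_pos: [0.5443, -0.0499, -0.0073]
tool_rot: [0.074, -0.071, -0.703, 0.703]
contact_force: [-21.0, 3.4, 31.0]
gripper_width: 0.614
```

```bash
python3 -m crank '[[[-1,0,-0.2,0,0],[0.6,0,0,0,0],[0.6,0,0,0,0],[0.6,0,0,0,0]]]';python3 -m crank '[[[0.6,0,-2,0,0],[0.6,0,-4,0,0],[0.6,0,-4,0,0],[0.6,0,-4,0,0],[0.6,0,-4,0,0],[0.9,0,0,0,0],[0.9,0,0,0,0]]]'; python3 - <<'E'
from go import *
from h import *
g=grab_frame("side"); crop(g,240,180,180,140,4.4,"d8")
go(.548,.4199,.16,-.212)
g=grab_frame("wrist"); crop(g,0,0,640,480,1.25,"w8")
E
```

```text
time: 14.1
tool_pos: [0.5446, -0.0499, -0.0104]
tool_rot: [-0.073, 0.073, 0.703, -0.703]
contact_force: [0.3, -0.3, 0.2]
gripper_width: 0.799
time: 14.98
tool_pos: [0.5447, -0.0499, 0.1704]
tool_rot: [0.073, -0.073, -0.703, 0.703]
contact_force: [-0.9, 0.8, 0.9]
gripper_width: 0.955
pos [ 0.5441 -0.0498  0.1693] tilt [-0.001  0.    -1.   ] yaw -0.207 F [0.  0.  0.2] w 81.3 t 15.03 q [-0.23 -0.11  1.83  0.    1.42  1.55]
shift cm (before twist) [  9.27   0.94 -46.05]
twist deg 0.3
shift cm (after twist) [  9.5    0.93 -46.  ]
```

View pics/d8.png

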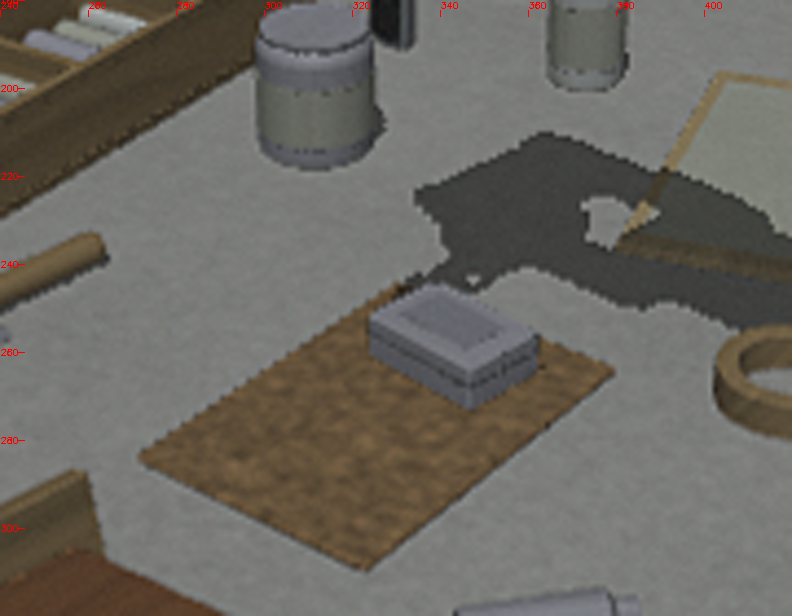

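View pics/w8.png

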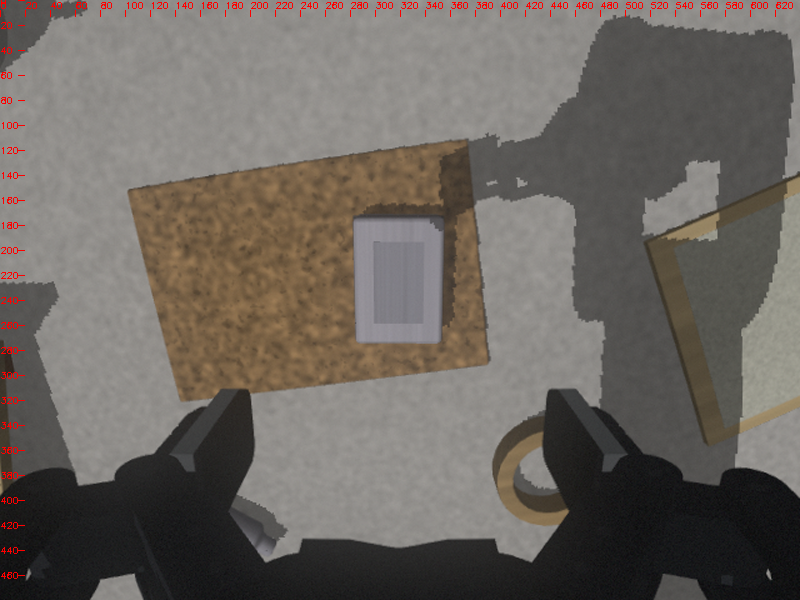

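```bash
python3 -m crank '[[[0.8,0.95,0,-4.6,0],[0.8,0.95,0,-4.6,0],[0.8,0.95,0,-4.6,0],[0.8,0.95,0,-4.6,0],[0.8,0.95,0,-4.6,0],[0.8,0.95,0,-4.6,0],[0.8,0.95,0,-4.6,0],[0.8,0.95,0,-4.6,0]]]'; python3 -m crank '[[[0.8,0.95,0,-4.6,0],[0.8,0.95,0,-4.6,0],[0.8,0,0,0,0],[0.8,0,0,0,0]]]';python3 - <<'E'
from go import *
from h import *
go(.548,.4199,.10,-.212)
g=grab_frame("wrist"); crop(g,0,0,640,480,1.25,"w9"); print(uv(g,[.548,.42,.112]))
E
```

```text
time: 16.08
tool_pos: [0.545, 0.327, 0.168]
tool_rot: [0.074, -0.072, -0.703, 0.704]
contact_force: [-0.1, -1.4, 1.2]
gripper_width: 0.9
time: 16.58
tool_pos: [0.5457, 0.419, 0.1683]
tool_rot: [0.074, -0.072, -0.703, 0.704]
contact_force: [-0.4, -0.6, -0.7]
gripper_width: 0.903
pos [0.5457 0.419  0.1683] tilt [-0.002 -0.002 -1.   ] yaw -0.2069 F [-0.4 -0.6 -0.7] w 76.8 t 16.57 q [ 0.55  0.22  1.49 -0.    1.44  2.32]
shift cm (before twist) [-0.22  6.83 -0.15]
twist deg 0.3
shift cm (after twist) [-0.21  6.83 -0.13]
[[316.7227511  252.82283082]]
```

View pics/w9.png

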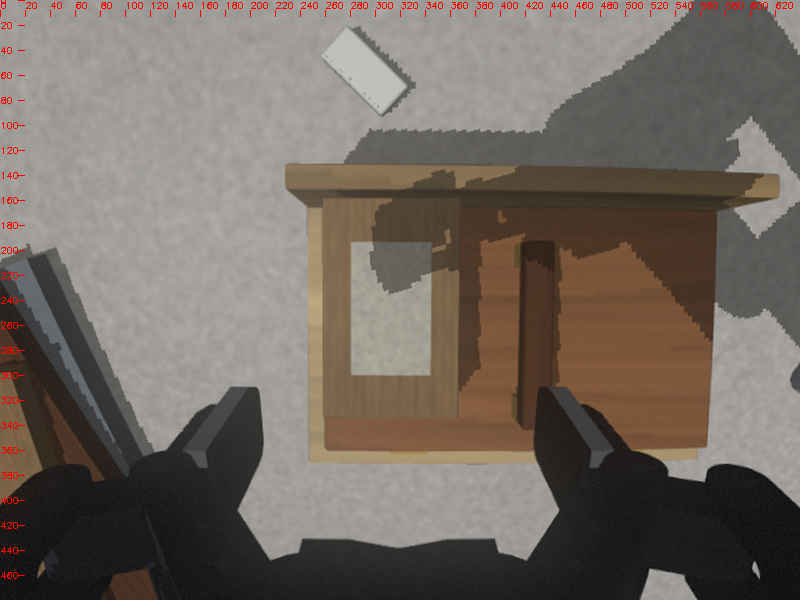

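```bash
python3 -m crank '[[[0.8,-0.1,2,-0.3,0],[0.8,0,2,0,0],[0.8,0,2,0,0],[0.8,0,2,0,0],[0.8,0,1.5,0,0],[0.8,0,0.8,0,0],[0.8,0,0.3,0,0],[0.8,0,0,0,0]]]'; python3 -m crank '[[[-1,0,0,0,0],[-1,0,0,0,0],[-1,0,0,0,0],[-1,0,0,0,0],[-1,0,0,0,0]]]'
```

```text
time: 17.62
tool_pos: [0.5483, 0.4228, 0.0644]
tool_rot: [-0.073, 0.073, 0.704, -0.703]
contact_force: [-0.0, 0.4, -0.7]
gripper_width: 0.897
time: 18.25
tool_pos: [0.5488, 0.4231, 0.0654]
tool_rot: [-0.072, 0.074, 0.704, -0.703]
contact_force: [0.6, 0.4, 4.9]
gripper_width: 0.704
```

```bash
python3 -m crank '[[[-1,0,-1,0,0],[-1,0,-2,0,0],[-1,0,-3,0,0],[-1,0,-3,0,0],[-1,0,-2,0,0],[-1,0,0,0,0]]]'; python3 - <<'E'
from go import *
from h import *
go(.556,.066,.1)
g=grab_frame("side"); crop(g,130,200,250,200,3.2,"d9")
E
```

```text
time: 19.0
tool_pos: [0.549, 0.4232, 0.1768]
tool_rot: [-0.072, 0.074, 0.704, -0.702]
contact_force: [-0.9, 0.4, -2.4]
gripper_width: 0.708
pos [0.549  0.4232 0.1768] tilt [ 0.004  0.002 -1.   ] yaw -0.207 F [-0.9  0.4 -2.4] w 60.2 t 19.0 q [0.55 0.22 1.47 0.   1.44 2.33]
shift cm (before twist) [-8.    7.6  34.84]
```

View pics/d9.png

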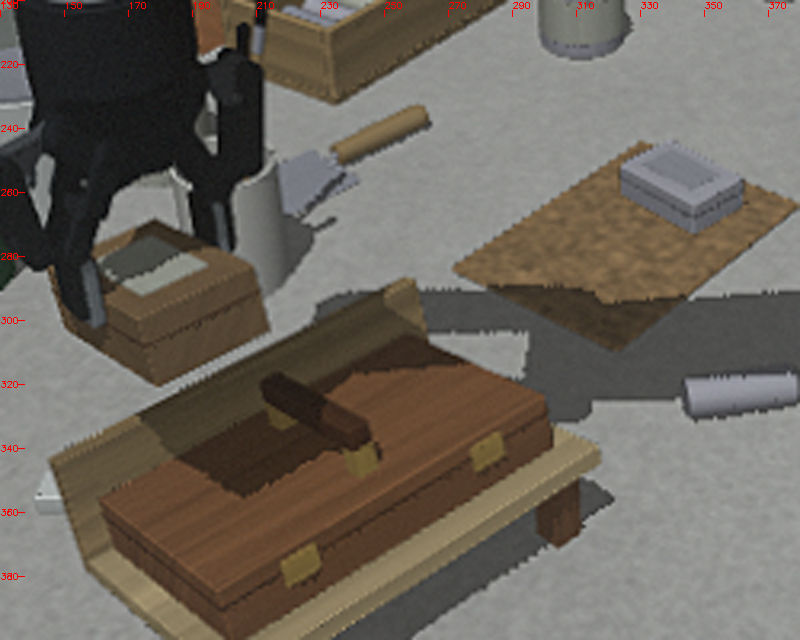

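```bash
python3 -m crank '[[[-1,-1,0,4.3,0],[-1,-1,0,4.3,0],[-1,-1,0,4.4,0],[-1,-1,0,4.4,0],[-1,-1,0,4.4,0],[-1,-1,0,4.4,0],[-1,-1,0,4.3,0],[-1,-1,0,4.3,0]]]';python3 -m crank '[[[-1,0,3,0,0],[-1,0,3,0,0],[-1,0,3,0,0],[-1,0,3,0,0],[-1,0,2,0,0],[-1,0,1,0,0],[-1,0,0.6,0,0],[-1,0,0,0,0]]]'; python3 - <<'E'
from go import *
from h import *
go(.556,.066,.002)
E
```

```text
time: 20.05
tool_pos: [0.5533, 0.0641, 0.1717]
tool_rot: [0.074, -0.072, -0.703, 0.703]
contact_force: [0.3, -0.5, -1.1]
gripper_width: 0.705
time: 21.05
tool_pos: [0.555, 0.0655, 0.0183]
tool_rot: [-0.073, 0.073, 0.703, -0.703]
contact_force: [1.0, 0.7, -2.1]
gripper_width: 0.707
pos [0.555  0.0655 0.0183] tilt [ 0.001 -0.    -1.   ] yaw -0.207 F [ 1.   0.7 -2.1] w 60.1 t 21.05 q [-0.02  0.09  1.91 -0.    1.15  1.76]
shift cm (before twist) [-0.08  1.63 -0.07]
```

```bash
python3 -m crank '[[[-1,0,0.8,0,0],[-1,0,0.5,0,0],[-1,0,0.2,0,0],[-1,0,0,0,0]]]';python3 -m crank '[[[-1,0,0.3,0,0],[-1,0,0,0,0]]]'
```

```text
time: 21.55
tool_pos: [0.5547, 0.0656, 0.004]
tool_rot: [0.073, -0.073, -0.703, 0.703]
contact_force: [-5.1, -0.5, 4.7]
gripper_width: 0.706
time: 21.8
tool_pos: [0.5546, 0.0657, 0.0033]
tool_rot: [0.074, -0.072, -0.703, 0.703]
contact_force: [-13.3, -0.3, 18.9]
gripper_width: 0.706
```

```bash
python3 -m crank '[[[-1,0,-0.2,0,0],[0.9,0,0,0,0],[0.9,0,0,0,0],[0.9,0,0,0,0]]]';python3 -m crank '[[[0.9,0,-2,0,0],[0.9,0,-4,0,0],[0.9,0,-4,0,0],[0.9,0,-4,0,0],[0.9,0,-2.5,0,0],[0.6,0,0,0,0],[0.6,0,0,0,0]]]'; python3 - <<'E'
from go import *
from h import *
go(.5212,.3549,.16,-.21)
g=grab_frame("wrist"); crop(g,0,0,640,480,1.25,"w10")
E
```

```text
time: 22.3
tool_pos: [0.5546, 0.0655, 0.0016]
tool_rot: [-0.073, 0.073, 0.703, -0.703]
contact_force: [-1.1, 0.1, -0.1]
gripper_width: 0.951
time: 23.18
tool_pos: [0.5541, 0.0655, 0.1662]
tool_rot: [0.073, -0.073, -0.703, 0.703]
contact_force: [0.3, -0.5, -0.5]
gripper_width: 0.805
pos [0.5541 0.0655 0.1662] tilt [-0.001  0.    -1.   ] yaw -0.2071 F [ 0.3 -0.5 -0.5] w 68.4 t 23.18 q [-0.02 -0.08  1.81 -0.    1.42  1.76]
shift cm (before twist) [  9.17   0.62 -27.65]
twist deg 0.2
shift cm (after twist) [  9.25   0.62 -27.62]
```

View pics/w10.png

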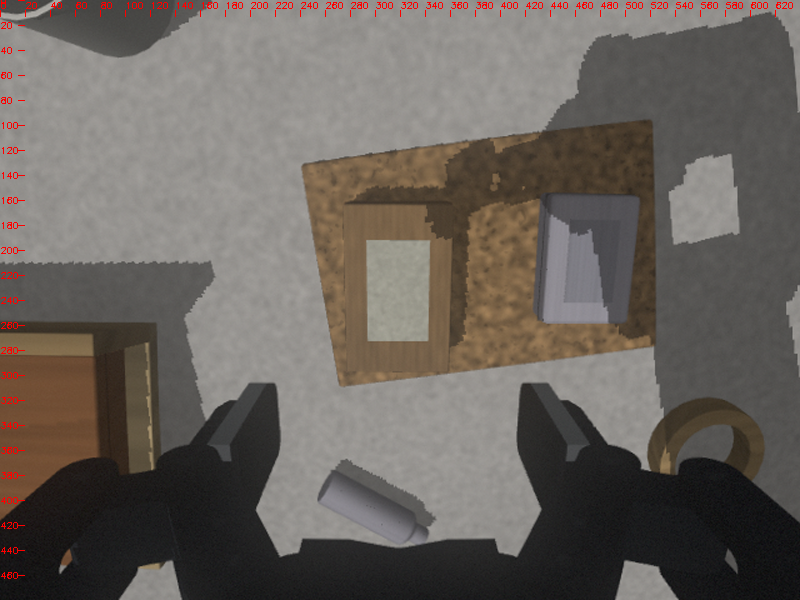

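```bash
python3 -m crank '[[[-0.1,1.3,0,-3.95,0],[-0.1,1.3,0,-3.95,0],[-0.1,1.3,0,-3.95,0],[-0.1,1.3,0,-3.95,0],[-0.1,1.3,0,-3.95,0],[-0.1,1.3,0,-3.95,0],[-0.1,1.35,0.6,-3.95,0],[-0.1,0,0,0,0]]]'; python3 -m crank '[[[-0.1,0,2,0,0],[-0.1,0,0,0,0]]]';python3 - <<'E'
from go import *
from h import *
go(.5212,.3549,.064,-.21)
g=grab_frame("wrist"); crop(g,0,0,640,480,1.25,"w11")
E
```

```text
time: 24.22
tool_pos: [0.5199, 0.3564, 0.158]
tool_rot: [0.073, -0.07, -0.703, 0.704]
contact_force: [-0.5, -0.2, -0.5]
gripper_width: 0.449
time: 24.48
tool_pos: [0.5203, 0.3528, 0.137]
tool_rot: [0.075, -0.072, -0.702, 0.705]
contact_force: [0.2, -0.3, 0.2]
gripper_width: 0.451
pos [0.5203 0.3528 0.137 ] tilt [-0.005 -0.003 -1.   ] yaw -0.2084 F [ 0.2 -0.3  0.2] w 38.3 t 24.48 q [ 0.48  0.11  1.66 -0.    1.37  2.26]
shift cm (before twist) [-0.08  7.3  -0.25]
twist deg 0.1
shift cm (after twist) [-0.04  7.3  -0.22]
```

View pics/w11.png

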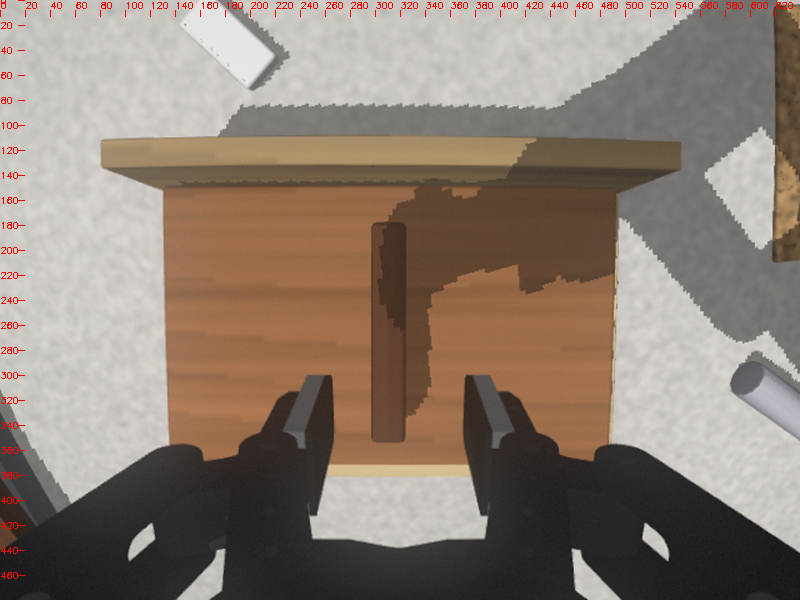

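```bash
python3 -m crank '[[[-0.1,0,2,-0.3,0],[-0.1,0,2,0,0],[-0.1,0,1.5,0,0],[-0.1,0,1,0,0],[-0.1,0,0.6,0,0],[-0.1,0,0,0,0]]]'; python3 -m crank '[[[-1,0,0,0,0],[-1,0,0,0,0],[-1,0,0,0,0],[-1,0,0,0,0]]]';python3 - <<'E'
from go import *
from h import *
go()
g=grab_frame("side"); crop(g,130,200,250,200,3.2,"d11")
E
```

```text
time: 25.28
tool_pos: [0.5225, 0.3578, 0.0696]
tool_rot: [0.073, -0.073, -0.703, 0.703]
contact_force: [0.1, 0.4, -0.1]
gripper_width: 0.45
time: 25.78
tool_pos: [0.5233, 0.358, 0.071]
tool_rot: [-0.072, 0.074, 0.704, -0.703]
contact_force: [0.3, -1.3, 4.8]
gripper_width: 0.139
pos [0.5233 0.358  0.071 ] tilt [ 0.002  0.001 -1.   ] yaw -0.207 F [ 0.3 -1.3  4.8] w 11.8 t 25.77 q [ 0.48  0.18  1.7  -0.    1.26  2.26]
shift cm (before twist) [0. 0. 0.]
```

View pics/d11.png

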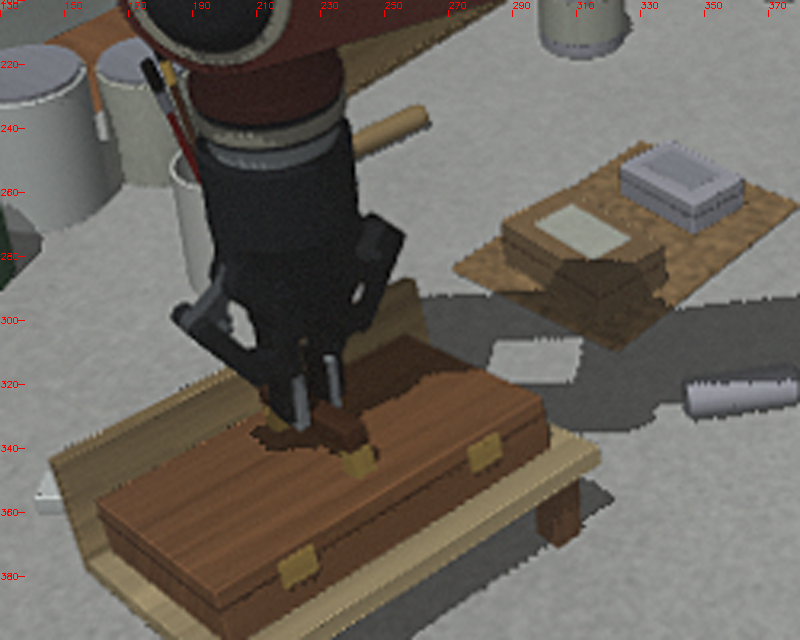

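```bash
python3 -m crank '[[[-1,0,-1,0,0],[-1,0,-2,0,0],[-1,0,-3,0,0],[-1,0,-3,0,0],[-1,0,-3,0,0],[-1,0,-1.5,0,0],[-1,0,0,0,0],[-1,0,0,0,0]]]';python3 - <<'E'
from go import *
from h import *
go(.4804,-.3505,.12,.221)
g=grab_frame("side"); crop(g,130,200,250,200,3.2,"d12")
E
```

```text
time: 26.82
tool_pos: [0.5217, 0.3574, 0.2031]
tool_rot: [0.074, -0.072, -0.703, 0.704]
contact_force: [-0.9, 0.9, -4.1]
gripper_width: 0.138
pos [0.5217 0.3574 0.2031] tilt [-0.003 -0.001 -1.   ] yaw -0.207 F [-0.9  0.9 -4.1] w 11.7 t 26.82 q [0.48 0.07 1.59 0.   1.48 2.26]
shift cm (before twist) [-10.52   8.41  70.12]
twist deg -24.5
shift cm (after twist) [19.55  8.31 68.17]
```

View pics/d12.png

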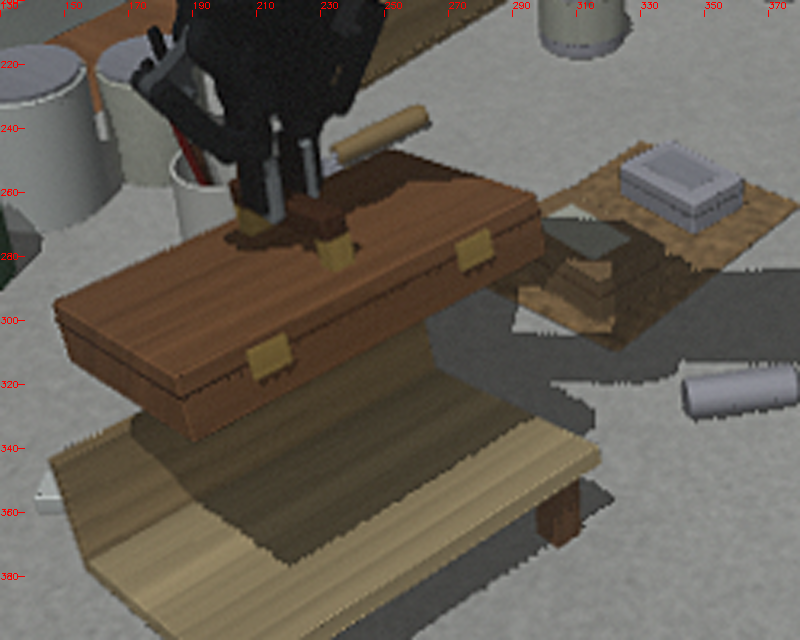

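```bash
python3 -m crank '[[[-1,-0.66,0,3,0],[-1,-0.66,0,4.4,0],[-1,-0.66,0,4.6,0],[-1,-0.66,0,4.6,0],[-1,-0.66,0,4.6,0],[-1,-0.66,0,4.6,0],[-1,-0.66,0,4.6,0],[-1,-0.66,0,4.6,0]]]';python3 -m crank '[[[-1,-0.66,0,4.6,0],[-1,-0.66,0,4.6,0],[-1,-0.66,0,4.6,0],[-1,-0.66,0,4.6,0],[-1,-0.66,0,4.6,0],[-1,-0.66,0,4.6,0],[-1,-0.66,0,4.3,0],[-1,-0.66,0,3.2,0]]]';python3 -m crank '[[[-1,0,0,0,-6],[-1,0,0,0,-6],[-1,0,0,0,-6],[-1,0,0,0,-6.5],[-1,0,0,0,0],[-1,0,0,0,0]]]';python3 - <<'E'
from go import *
from h import *
go(.492,-.348,.12,.221)
g=grab_frame("side"); crop(g,300,130,190,150,4,"d13")
E
```

```text
time: 27.88
tool_pos: [0.5013, 0.0031, 0.2034]
tool_rot: [-0.074, 0.072, 0.703, -0.703]
contact_force: [1.0, -0.6, -4.2]
gripper_width: 0.138
time: 28.88
tool_pos: [0.4808, -0.3512, 0.203]
tool_rot: [-0.074, 0.073, 0.704, -0.703]
contact_force: [0.1, 0.4, -2.9]
gripper_width: 0.142
time: 29.62
tool_pos: [0.4815, -0.3496, 0.204]
tool_rot: [0.077, -0.078, 0.703, -0.702]
contact_force: [-0.1, -0.5, -3.9]
gripper_width: 0.136
pos [ 0.4815 -0.3496  0.204 ] tilt [-0.001  0.001 -1.   ] yaw 0.219 F [-0.1 -0.5 -3.9] w 11.6 t 29.62 q [-0.75 -0.02  1.68  0.    1.48  0.6 ]
shift cm (before twist) [-1.06  8.4   0.08]
twist deg -0.1
shift cm (after twist) [-1.06  8.4   0.08]
```

View pics/d13.png

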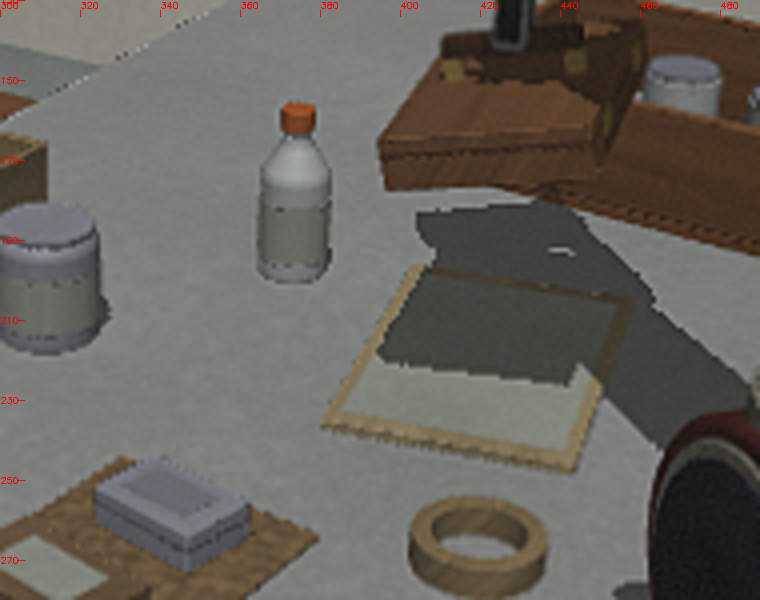

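```bash
python3 -m crank '[[[-1,-0.5,2,0,0],[-1,-0.55,3,0,0],[-1,0,3,0,0],[-1,0,3,0,0],[-1,0,2,0,0],[-1,0,1,0,0],[-1,0,0,0,0],[-1,0,0,0,0]]]';python3 - <<'E'
from go import *
from h import *
go(.492,-.348,.0465,.221)
g=grab_frame("scene"); crop(g,80,170,190,150,4,"s13"); print(onz(g,[[107,365],[65,250]],.06))
E
```

```text
time: 30.68
tool_pos: [0.493, -0.3484, 0.0664]
tool_rot: [-0.078, 0.077, -0.702, 0.703]
contact_force: [0.3, -0.0, -2.8]
gripper_width: 0.138
pos [ 0.493  -0.3484  0.0664] tilt [ 0.002 -0.002 -1.   ] yaw 0.2205 F [ 0.3 -0.  -2.8] w 11.7 t 30.68 q [-0.74  0.12  1.78  0.    1.24  0.61]
shift cm (before twist) [ 0.09  1.99 -0.06]
twist deg -0.0
shift cm (after twist) [ 0.09  1.99 -0.06]
[[ 0.66902764 -0.62328449  0.06      ]
 [ 0.29993681 -0.62122289  0.06      ]]
```

View pics/s13.png

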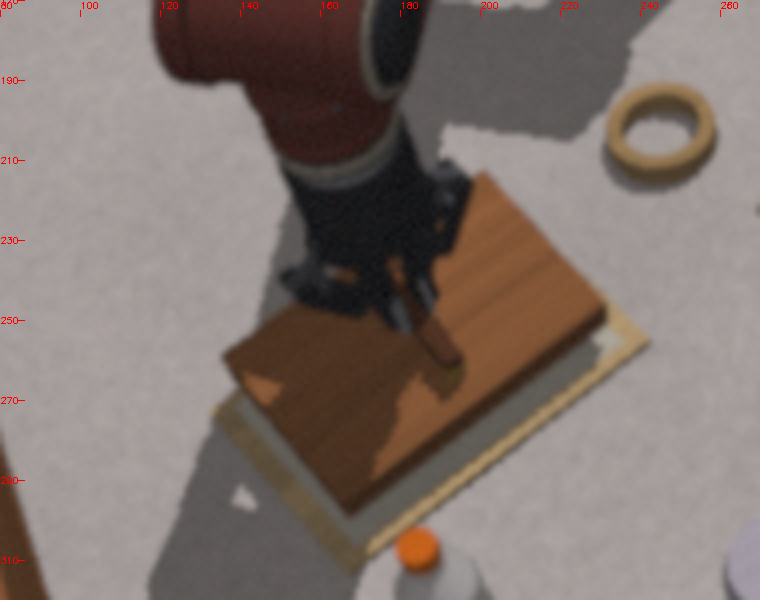

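Looks square and centred. Lowering to touch.

```bash
python3 -m crank '[[[-1,0,1,0,0],[-1,0,0.5,0,0],[-1,0,0.3,0,0],[-1,0,0,0,0]]]';python3 -m crank '[[[-1,0,0.2,0,0],[-1,0,0.1,0,0],[-1,0,0,0,0]]]'
```

```text
time: 31.22
tool_pos: [0.492, -0.3476, 0.0473]
tool_rot: [0.078, -0.078, 0.703, -0.703]
contact_force: [-1.7, 0.7, 0.0]
gripper_width: 0.138
time: 31.6
tool_pos: [0.4915, -0.3481, 0.0465]
tool_rot: [0.077, -0.079, 0.703, -0.703]
contact_force: [-9.7, 4.3, 12.3]
gripper_width: 0.137
```

```bash
python3 -m crank '[[[-0.74,0,0,0,0],[-0.72,0,0,0,0],[-0.72,0,0,0,0]]]';python3 -m crank '[[[-0.71,0,0,0,0],[-0.70,0,0,0,0],[-0.70,0,0,0,0]]]';python3 -m crank '[[[-0.69,0,0,0,0],[-0.68,0,0,0,0],[-0.68,0,0,0,0]]]'
```

```text
time: 31.98
tool_pos: [0.4915, -0.3481, 0.0465]
tool_rot: [-0.077, 0.079, -0.703, 0.703]
contact_force: [-9.7, 4.1, 13.6]
gripper_width: 0.144
time: 32.35
tool_pos: [0.4916, -0.3481, 0.0464]
tool_rot: [-0.077, 0.079, -0.703, 0.703]
contact_force: [-8.5, 4.3, 12.4]
gripper_width: 0.148
time: 32.72
tool_pos: [0.4922, -0.3485, 0.0447]
tool_rot: [-0.078, 0.078, -0.702, 0.703]
contact_force: [-3.1, -1.1, 1.7]
gripper_width: 0.161
```

```bash
python3 -m crank '[[[-0.67,0,0,0,0],[-0.65,0,0,0,0],[-0.5,0,0,0,0],[-0.1,0,0,0,0],[-0.1,0,0,0,0]]]';python3 -m crank '[[[-0.1,0,-2,0,0],[-0.1,0,-3,0,0],[-0.1,0,-4,0,0],[-0.1,0,-4,0,0],[-0.1,0,-4,0,0],[-0.1,0,0,0,0],[-0.1,0,0,0,0]]]';python3 - <<'E'
from go import *
from h import *
go(.492,-.348,.0465,.221)
g=grab_frame("scene"); crop(g,110,200,150,125,5,"s14")
g=grab_frame("side"); crop(g,370,150,100,110,5,"d14")
g=grab_frame("wrist"); crop(g,0,0,640,480,1.25,"w14")
E
```

```text
time: 33.35
tool_pos: [0.4921, -0.3475, 0.0438]
tool_rot: [0.078, -0.078, 0.703, -0.703]
contact_force: [-0.6, 0.5, -0.1]
gripper_width: 0.449
time: 34.22
tool_pos: [0.492, -0.3475, 0.2144]
tool_rot: [-0.078, 0.078, -0.703, 0.703]
contact_force: [0.4, 0.4, -0.5]
gripper_width: 0.45
pos [ 0.492  -0.3475  0.2144] tilt [ 0.001 -0.    -1.   ] yaw 0.2206 F [ 0.4  0.4 -0.5] w 38.3 t 34.23 q [-0.74 -0.01  1.65  0.    1.49  0.61]
shift cm (before twist) [ 0.02 16.79  0.04]
twist deg -0.0
shift cm (after twist) [1.000e-02 1.679e+01 5.000e-02]
```

View pics/s14.png

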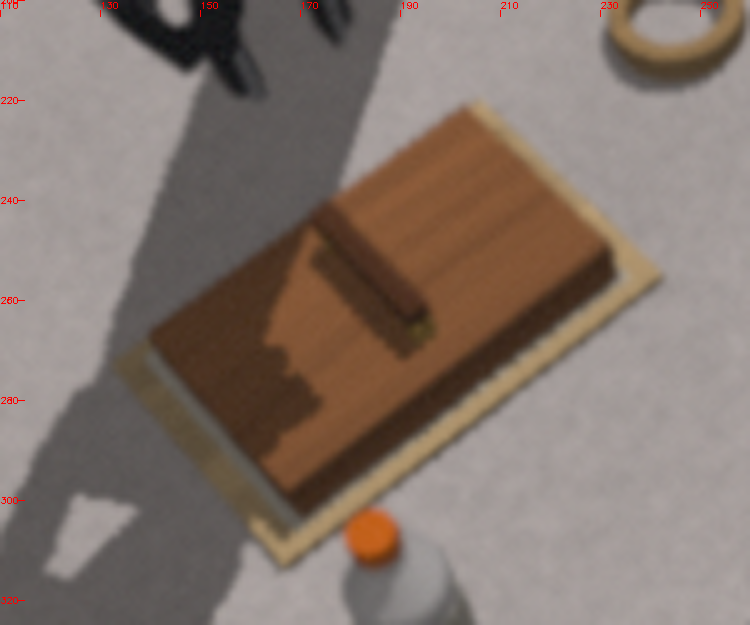

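View pics/d14.png

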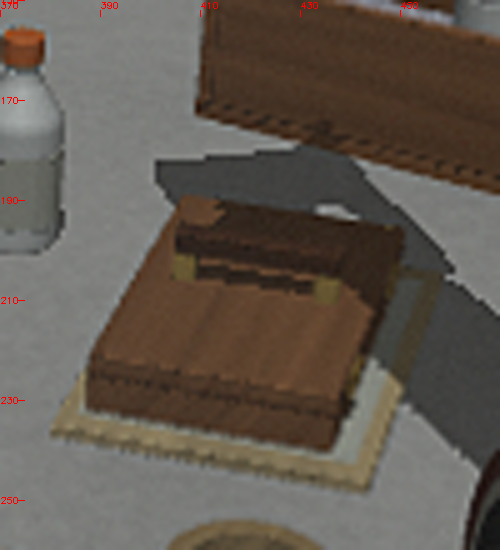

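View pics/w14.png

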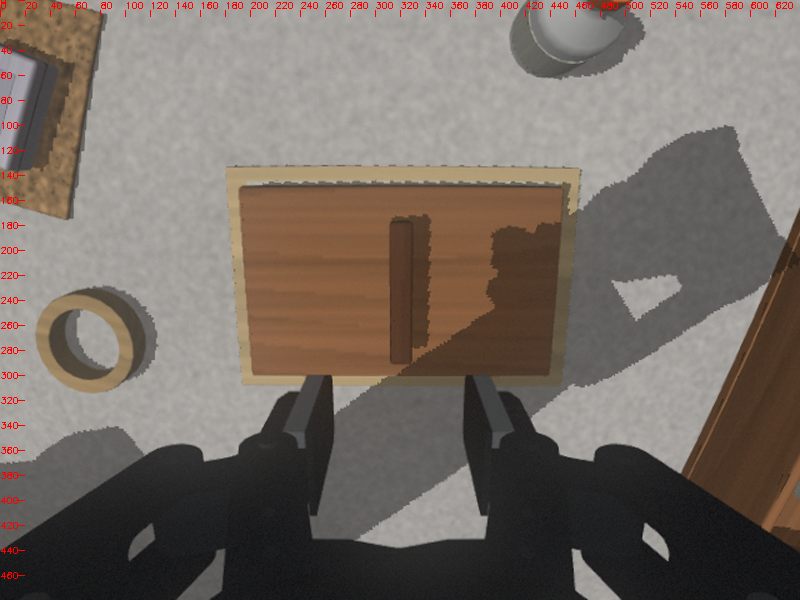

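```bash
python3 - <<'E'
from plant import *
from fit import *
W=grab_frame("wrist"); u=lambda a: un(a,1.25,0,0)
def top(a,b,z=0): a/=2;b/=2; return [[a,b,z],[a,-b,z],[-a,-b,z],[-a,b,z]]
b,r=fit([(W,top(.165,.25),u([(226,167),(580,169),(562,384),(243,384)]))],[.48,-.35,.2],Wflat(.008)); print(b.round(4),r.tolist())
k,r=fit([(W,top(.13,.21),u([(239,186),(563,185),(550,375),(253,375)]))],[.48,-.35,.2],Wflat(.043)); print(k.round(4),r.tolist())
h,r=fit([(W,top(.09,.014),u([(390,221),(412,221),(411,363),(390,363)]))],[.48,-.35,.2],Wflat(.072)); print("handle",h.round(4),r.tolist())
d=Rz(-b[2])@np.r_[k[:2]-b[:2],0]; print("box in board",d.round(4)); d=Rz(-b[2])@np.r_[h[:2]-b[:2],0]; print(d)
E
```

```text
[ 0.4782 -0.3521  0.2171] [[-1.1, -0.5], [1.8, -1.0], [0.7, 2.2], [-1.0, 1.2]]
[ 0.4836 -0.3495  0.2228] [[-2.0, -0.3], [2.4, -0.1], [1.1, 0.2], [-1.2, 0.6]]
handle [ 0.4836 -0.3491  0.2182] [[-0.7, -0.7], [0.7, -0.6], [0.5, 0.9], [-0.5, 0.8]]
box in board [0.0059 0.0013 0.    ]
[0.00597403 0.00174788 0.        ]
```

```bash
python3 -m crank '[[[0.9,0,0,0,8],[0.9,0,0,0,8],[0.9,0,0,0,8.5],[0.9,0,0,0,0]]]';python3 - <<'E'
from go import *
go(.551,.066,.17,-.207)
E
```

```text
time: 34.92
tool_pos: [0.4917, -0.3473, 0.2128]
tool_rot: [-0.073, 0.072, 0.704, -0.703]
contact_force: [0.4, 0.4, 0.8]
gripper_width: 0.95
pos [ 0.4917 -0.3473  0.2128] tilt [-0.001  0.001 -1.   ] yaw -0.2054 F [0.4 0.4 0.8] w 80.8 t 34.92 q [-0.74 -0.01  1.66  0.    1.49  1.04]
shift cm (before twist) [  2.62   4.32 -41.67]
twist deg 0.1
shift cm (after twist) [  2.69   4.28 -41.67]
```

```bash
python3 -m crank '[[[0.9,0.3,0,-4.6,0],[0.9,0.3,0,-4.6,0],[0.9,0.3,0,-4.6,0],[0.9,0.3,0,-4.6,0],[0.9,0.3,0,-4.6,0],[0.9,0.3,0,-4.6,0],[0.9,0.3,0,-4.6,0],[0.9,0.3,0,-4.6,0]]]';python3 -m crank '[[[0.9,0.3,0,-4.8,0.1],[0.9,0,3,0,0],[0.9,0,3,0,0],[0.9,0,0,0,0],[0.9,0,0,0,0]]]';python3 - <<'E'
from go import *
from h import *
go(.551,.066,.17,-.207)
g=grab_frame("wrist"); crop(g,0,0,640,480,1.25,"w15")
E
```

```text
time: 35.92
tool_pos: [0.5441, 0.019, 0.2135]
tool_rot: [0.072, -0.072, -0.703, 0.703]
contact_force: [-0.4, -0.7, -0.4]
gripper_width: 0.95
time: 36.55
tool_pos: [0.5516, 0.0649, 0.1549]
tool_rot: [-0.073, 0.074, 0.703, -0.703]
contact_force: [0.9, -0.2, 0.4]
gripper_width: 0.946
pos [0.5516 0.0649 0.1549] tilt [ 0.001 -0.    -1.   ] yaw -0.208 F [ 0.9 -0.2  0.4] w 80.4 t 36.55 q [-0.02 -0.08  1.82  0.    1.4   1.76]
shift cm (before twist) [ 0.08 -1.51 -0.09]
twist deg -0.1
shift cm (after twist) [ 0.09 -1.51 -0.09]
```

View pics/w15.png

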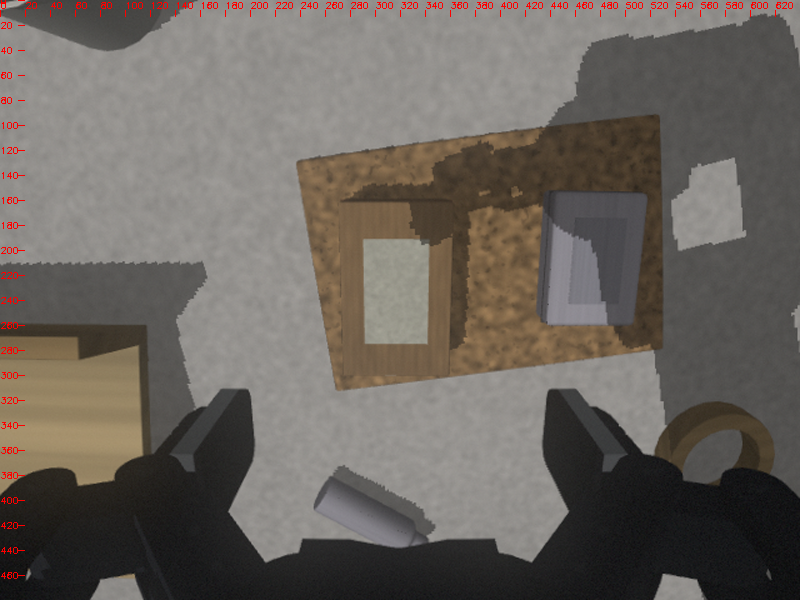

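```bash
python3 - <<'E'
from plant import *
from fit import *
from go import go
W=grab_frame("wrist"); u=lambda a: un(a,1.25,0,0)
def top(a,b,z=0): a/=2;b/=2; return [[a,b,z],[a,-b,z],[-a,-b,z],[-a,b,z]]
b,r=fit([(W,top(.1,.062),u([(341,201),(453,202),(450,375),(341,375)]))],[.55,.06,-.2],Wflat(.041)); print(b.round(4),r.tolist())
k,r=fit([(W,top(.078,.054),u([(551,191),(646,194),(634,325),(545,325)]))],[.54,-.05,-.2],Wflat(.033)); print(k.round(4),r.tolist())
go(b[0],b[1],-.005,b[2])
E
```

```text
[ 0.5523  0.0666 -0.2157] [[-1.8, -0.3], [1.4, -0.5], [-1.0, 0.9], [1.2, 0.3]]
[ 0.5453 -0.0476 -0.1907] [[0.4, 0.1], [0.3, -2.4], [-0.2, 0.1], [-0.5, 1.4]]
pos [0.5523 0.0649 0.1558] tilt [ 0.003 -0.    -1.   ] yaw -0.2085 F [-0.3  0.4  0.6] w 80.6 t 36.65 q [-0.02 -0.08  1.82  0.    1.39  1.76]
shift cm (before twist) [ 0.08 16.08 -0.16]
twist deg 0.4
shift cm (after twist) [ 0.04 16.08 -0.17]
```

```bash
python3 -m crank '[[[0.9,0,3,-0.15,0.4],[0.9,0,3,0,0],[0.9,0,3,0,0],[0.9,0,3,0,0],[0.9,0,2,0,0],[0.9,0,1.3,0,0],[0.9,0,0.7,0,0],[0.9,0,0,0,0]]]';python3 -m crank '[[[0.9,0,0,0,0],[-1,0,0,0,0],[-1,0,0,0,0],[-1,0,0,0,0],[-1,0,0,0,0],[-1,0,0,0,0]]]'; python3 -m crank '[[[-1,0,-1,0,0],[-1,0,-2,0,0],[-1,0,-3,0,0],[-1,0,-4,0,0],[-1,0,-4,0,0],[-1,0,-1,0,0],[-1,0,0,0,0]]]'; python3 -c "
from go import *
go(.5237,.355,.15,-.209)"
```

```text
time: 37.65
tool_pos: [0.5517, 0.0665, -0.0059]
tool_rot: [-0.076, 0.076, 0.703, -0.703]
contact_force: [-0.2, 0.0, 0.4]
gripper_width: 0.95
time: 38.4
tool_pos: [0.5526, 0.0665, -0.0048]
tool_rot: [-0.075, 0.077, 0.703, -0.703]
contact_force: [-0.3, 0.8, 7.2]
gripper_width: 0.704
time: 39.28
tool_pos: [0.5515, 0.0665, 0.1442]
tool_rot: [-0.076, 0.076, 0.703, -0.703]
contact_force: [0.9, 0.2, -2.5]
gripper_width: 0.707
pos [0.5515 0.0665 0.1442] tilt [ 0.001  0.    -1.   ] yaw -0.2158 F [ 0.9  0.2 -2.5] w 60.1 t 39.27 q [-0.01 -0.07  1.83  0.    1.38  1.77]
shift cm (before twist) [  8.9   -0.58 -27.58]
twist deg -0.4
shift cm (after twist) [  8.71  -0.58 -27.64]
```

```bash
python3 -m crank '[[[-1,1.25,0,-3.9,0],[-1,1.25,0,-4,0],[-1,1.25,0,-4,0],[-1,1.25,0,-4,0],[-1,1.25,0,-4,0],[-1,1.25,0,-4,0],[-1,1.2,0,-3.7,-0.4],[-1,0,0,0,0]]]';python3 -m crank '[[[-1,0,3,0,0],[-1,0,2,0,0],[-1,0,1.5,0,0],[-1,0,1,0,0],[-1,0,0,0,0],[-1,0,0,0,0]]]'; python3 - <<'E'
from go import *
from h import *
go(.5237,.355,.043,-.209)
g=grab_frame("side"); crop(g,140,220,200,160,4,"d16")
g=grab_frame("wrist"); crop(g,0,0,640,480,1.25,"w16")
E
```

```text
time: 40.28
tool_pos: [0.5234, 0.3562, 0.1406]
tool_rot: [0.074, -0.071, -0.703, 0.704]
contact_force: [0.7, -0.7, -2.5]
gripper_width: 0.708
time: 41.02
tool_pos: [0.5263, 0.355, 0.0699]
tool_rot: [-0.073, 0.074, 0.704, -0.703]
contact_force: [-0.8, -0.0, -2.0]
gripper_width: 0.707
pos [0.5263 0.355  0.0699] tilt [ 0.002  0.001 -1.   ] yaw -0.2089 F [-0.8 -0.  -2. ] w 60.1 t 41.02 q [0.48 0.19 1.7  0.   1.26 2.26]
shift cm (before twist) [0.26 2.69 0.06]
twist deg 0.0
shift cm (after twist) [0.25 2.69 0.06]
```

View pics/d16.png

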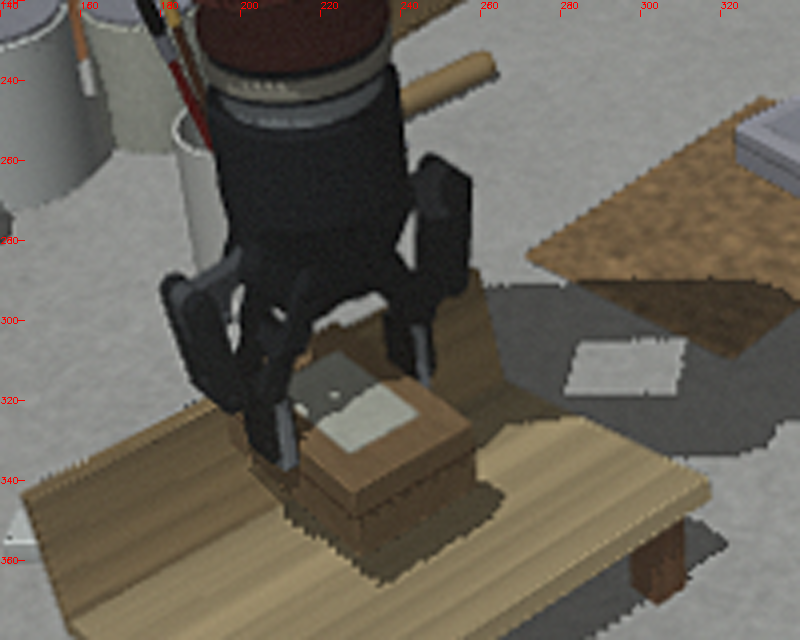

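View pics/w16.png

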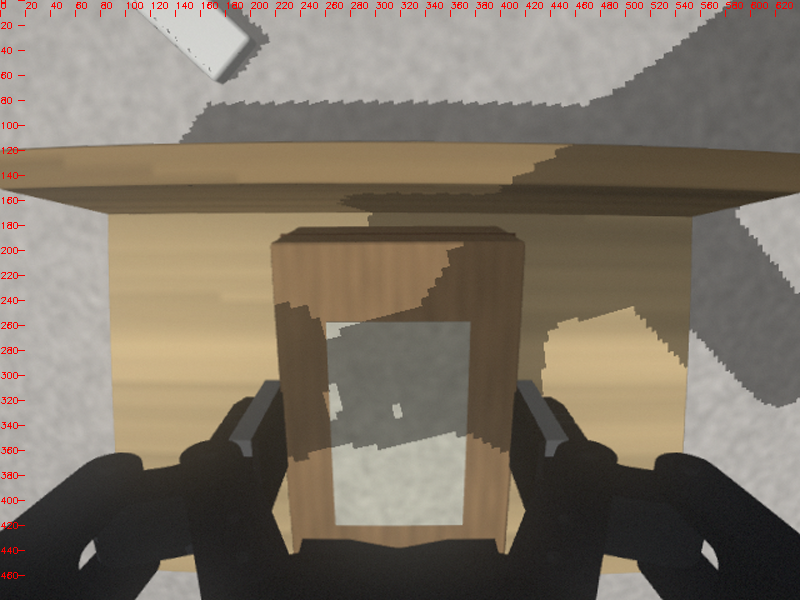

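```bash
python3 -m crank '[[[-1,0.1,1,0,0],[-1,0,0.8,0,0],[-1,0,0.5,0,0],[-1,0,0,0,0]]]';python3 -m crank '[[[-1,0,0.2,0,0],[-1,0,0.2,0,0],[-1,0,0,0,0]]]'
```

```text
time: 41.62
tool_pos: [0.524, 0.3547, 0.0449]
tool_rot: [0.074, -0.073, -0.703, 0.704]
contact_force: [0.2, -0.1, -0.9]
gripper_width: 0.707
time: 42.0
tool_pos: [0.525, 0.3551, 0.0424]
tool_rot: [-0.073, 0.074, 0.703, -0.703]
contact_force: [-0.1, -0.1, -0.9]
gripper_width: 0.704
```

```bash
python3 -m crank '[[[-1,0,0.2,0,0],[-1,0,0.1,0,0],[-1,0,0,0,0]]]'; python3 -c "
from go import *
go()"
```

```text
time: 42.38
tool_pos: [0.5256, 0.3551, 0.0413]
tool_rot: [-0.073, 0.074, 0.703, -0.703]
contact_force: [-1.3, -2.5, 8.3]
gripper_width: 0.709
pos [0.5256 0.3551 0.0413] tilt [ 0.002  0.    -1.   ] yaw -0.2085 F [-1.3 -2.5  8.3] w 60.3 t 42.38 q [ 0.48  0.22  1.71 -0.    1.21  2.26]
shift cm (before twist) [0. 0. 0.]
```

```bash
python3 -m crank '[[[0.41,0,0,0,0],[0.42,0,0,0,0],[0.43,0,0,0,0],[0.43,0,0,0,0]]]';python3 -m crank '[[[0.44,0,0,0,0],[0.45,0,0,0,0],[0.46,0,0,0,0],[0.46,0,0,0,0]]]'; python3 -m crank '[[[0.48,0,0,0,0],[0.5,0,0,0,0],[0.55,0,0,0,0],[0.55,0,0,0,0]]]'; python3 - <<'E'
from go import *
from h import *
go()
g=grab_frame("side"); crop(g,140,220,200,160,4,"d17")
g=grab_frame("wrist"); crop(g,0,0,640,480,1.25,"w17")
E
```

```text
time: 42.88
tool_pos: [0.5259, 0.3551, 0.0408]
tool_rot: [-0.073, 0.074, 0.703, -0.703]
contact_force: [1.4, -1.6, 5.3]
gripper_width: 0.713
time: 43.38
tool_pos: [0.524, 0.355, 0.0383]
tool_rot: [0.074, -0.073, -0.703, 0.703]
contact_force: [0.2, -0.2, -0.0]
gripper_width: 0.727
time: 43.88
tool_pos: [0.5246, 0.355, 0.0389]
tool_rot: [-0.074, 0.074, 0.703, -0.703]
contact_force: [0.0, -0.5, 0.0]
gripper_width: 0.773
pos [0.5246 0.355  0.0389] tilt [ 0.  0. -1.] yaw -0.2088 F [ 0.  -0.5  0. ] w 65.7 t 43.88 q [0.48 0.22 1.71 0.   1.21 2.26]
shift cm (before twist) [0. 0. 0.]
```

View pics/d17.png

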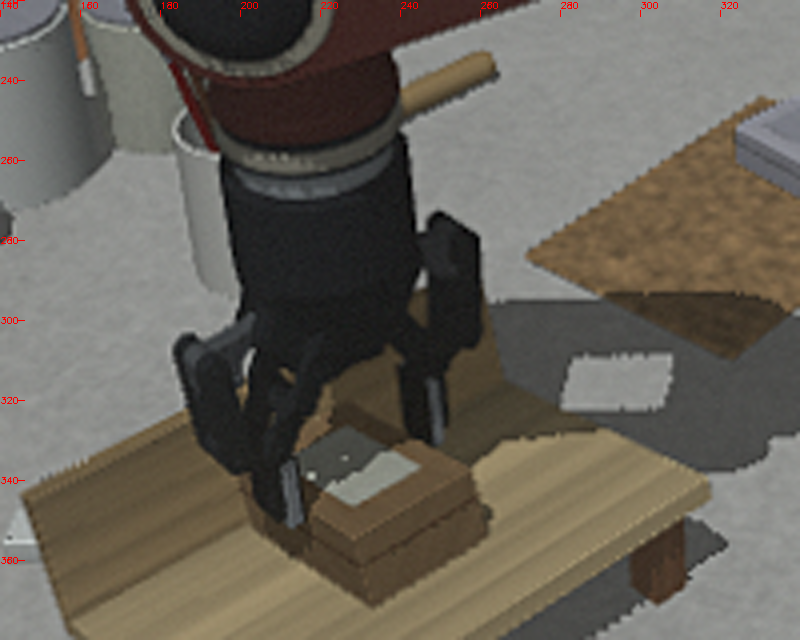

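View pics/w17.png

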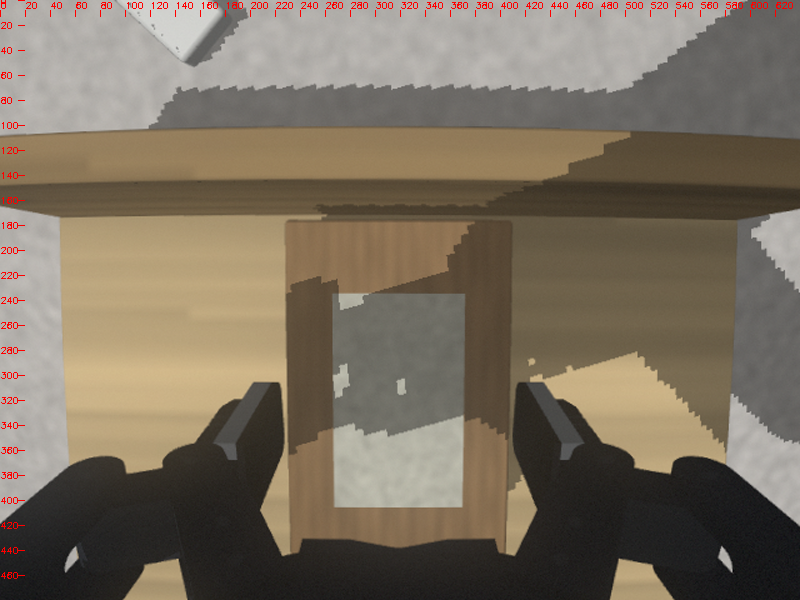

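```bash
cat > rb.py <<'E'
from fit import *
import pickle
rest=pickle.load(open("p.pkl","rb"))["rest"]
def Wb(z,rest=rest): return lambda p,L: (L@Rz(p[2]).T+[p[0],p[1],z])@(Rz(rest[2])@Ry(.21)).T+[rest[0],rest[1],.045]
u=lambda a: un(a,1.25,0,0)
E
python3 - <<'E'
from plant import *
from rb import *
W=grab_frame("wrist")
# refine rest from this view: backstop base line corners (x=68,y=+-120,z=0) and side edges
R,r=fit([(W,[[.068,.12,0],[.068,-.12,0]],u([(60,217),(737,219)]))],[.51,.357,-.21],lambda p,L: L@(Rz(p[2])@Ry(.21)).T+[p[0],p[1],.045]); print(R,r.tolist())
for rr in (rest,R):
    p,r=fit([(W,[[.05,.031,.036],[.05,-.031,.036]],u([(286,221),(512,222)]))],[.01,0,0],Wb(0,rr)); print(p.round(4),r.tolist(),"gap mm",68-50-p[0]*1000)
E
```

```text
[ 0.50999444  0.35866154 -0.21196636] [[-3.2, 0.1], [3.3, 0.1]]
[ 0.0109  0.0017 -0.0014] [[-2.0, 0.0], [2.0, 0.0]] gap mm 7.079453034883143
[ 0.0115  0.     -0.0014] [[-1.9, 0.0], [1.9, 0.0]] gap mm 6.46818336117763
```

```bash
python3 -m crank '[[[-1,0,0,0,0],[-1,0,0,0,0],[-1,0,0,0,0]]]'; python3 -m crank '[[[-1,-0.2,0.04,0,0],[-1,-0.2,0.04,0,0],[-1,-0.1,0.02,0,0],[-1,0,0,0,0]]]';python3 -m crank '[[[-1,-0.1,0.02,0,0],[-1,0,0,0,0]]]'
```

```text
time: 44.4
tool_pos: [0.5251, 0.3552, 0.0395]
tool_rot: [-0.073, 0.074, 0.703, -0.703]
contact_force: [-0.3, 0.2, 3.0]
gripper_width: 0.695
time: 44.9
tool_pos: [0.5294, 0.3543, 0.0386]
tool_rot: [-0.074, 0.073, 0.703, -0.703]
contact_force: [-2.3, 1.1, 5.6]
gripper_width: 0.699
time: 45.15
tool_pos: [0.5301, 0.3542, 0.0384]
tool_rot: [-0.074, 0.073, 0.703, -0.703]
contact_force: [-2.5, 1.2, 5.7]
gripper_width: 0.695
```

```bash
python3 -m crank '[[[-1,-0.1,0.02,0,0],[-1,0,0,0,0]]]';python3 -m crank '[[[-1,-0.1,0.02,0,0],[-1,0,0,0,0]]]';python3 -m crank '[[[-1,-0.1,0.02,0,0],[-1,0,0,0,0]]]'
```

```text
time: 45.4
tool_pos: [0.5301, 0.3542, 0.0384]
tool_rot: [-0.075, 0.072, 0.703, -0.703]
contact_force: [-6.3, 0.2, 9.5]
gripper_width: 0.698
time: 45.65
tool_pos: [0.5301, 0.3542, 0.0384]
tool_rot: [-0.076, 0.072, 0.703, -0.703]
contact_force: [-10.5, 1.0, 11.7]
gripper_width: 0.699
time: 45.9
tool_pos: [0.5301, 0.3543, 0.0383]
tool_rot: [-0.077, 0.071, 0.703, -0.703]
contact_force: [-13.7, 1.2, 14.4]
gripper_width: 0.693
```

```bash
python3 -m crank '[[[-1,0.2,-0.04,0,0],[0.5,0,0,0,0],[0.6,0,0,0,0],[0.6,0,0,0,0]]]'; python3 -m crank '[[[0.6,0,-2,0,0],[0.6,0,-4,0,0],[0.6,0,-4,0,0],[0.6,0,-4,0,0],[0.6,0,-2,0,0],[0.6,0,0,0,0],[0.6,0,0,0,0],[0.6,0,0,0,0]]]'; python3 - <<'E'
from go import *
from h import *
go(.5453,-.0476,.15,-.20)
g=grab_frame("side"); crop(g,140,220,200,160,4,"d18")
g=grab_frame("wrist"); crop(g,0,0,640,480,1.25,"w18")
E
```

```text
time: 46.4
tool_pos: [0.5313, 0.3532, 0.0369]
tool_rot: [0.074, -0.074, -0.703, 0.703]
contact_force: [0.0, 0.6, 0.2]
gripper_width: 0.799
time: 47.4
tool_pos: [0.5304, 0.353, 0.1949]
tool_rot: [0.075, -0.072, -0.702, 0.704]
contact_force: [-0.3, 0.2, -0.0]
gripper_width: 0.804
pos [0.5304 0.353  0.1949] tilt [-0.004 -0.002 -1.   ] yaw -0.2088 F [-0.3  0.2 -0. ] w 68.4 t 47.4 q [ 0.47  0.09  1.59 -0.    1.47  2.25]
shift cm (before twist) [-9.77  4.56 38.87]
twist deg -0.5
shift cm (after twist) [-9.42  4.49 38.96]
```

View pics/d18.png

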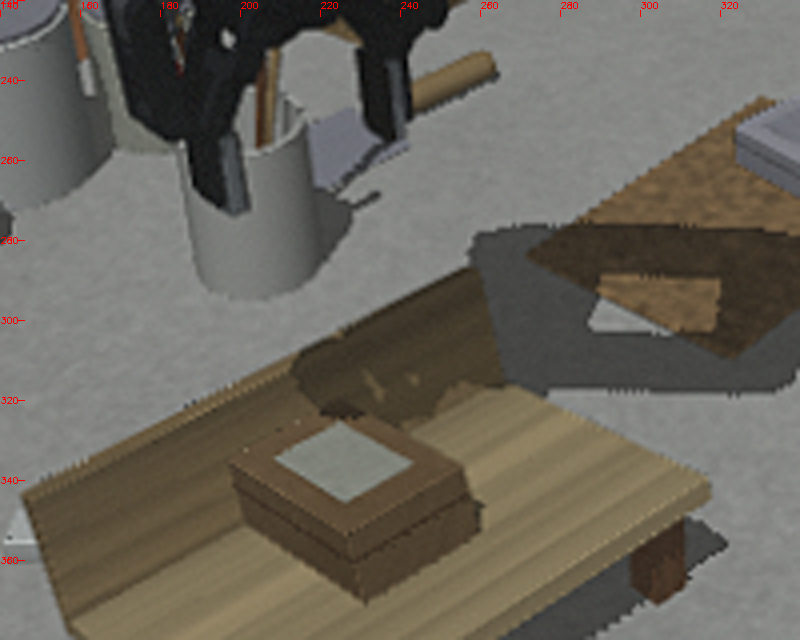

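View pics/w18.png

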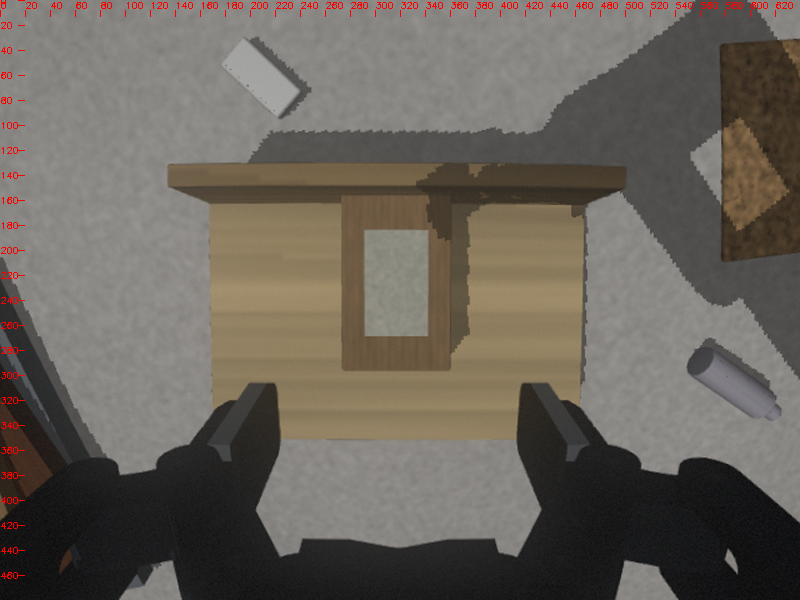

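```bash
python3 - <<'E'
from plant import *
from rb import *
from go import go
W=grab_frame("wrist")
R,r=fit([(W,[[.068,.12,0],[.068,-.12,0],[-.084,-.12,0],[-.084,.12,0]],u([(209,203),(586,205),(580,440),(212,439)]))],[.51,.357,-.21],lambda p,L: L@(Rz(p[2])@Ry(.21)).T+[p[0],p[1],.045]); print(R,r.tolist())
p,r=fit([(W,[[.05,.031,.036],[.05,-.031,.036],[-.05,-.031,.036],[-.05,.031,.036]],u([(342,195),(451,195),(450,370),(342,370)]))],[.01,0,0],Wb(0,R)); print(p.round(4),r.tolist(),"gap mm",68-50-p[0]*1000)
# tin: uphill bottom corner touches pastel lid; wants final rest x of centre .026
xu=.026-.039
c=Wb(.036,R)(np.zeros(3),np.array([[xu,p[1],0]]))[0]
yaw=R[2]+p[2]
t=c+np.array([np.cos(yaw),np.sin(yaw),0])*.039
print("tin flat bottom centre",t.round(4),"yaw",yaw)
print("lid plane z at pastel x centre", Wb(.036,R)(np.zeros(3),np.array([[.029,p[1],0]])))
E
```

```text
[ 0.50986794  0.3586182  -0.21450028] [[-0.3, 0.2], [0.0, 0.2], [-0.3, -0.1], [0.7, -0.5]]
[0.0178 0.0005 0.0025] [[-0.7, -0.9], [0.6, -0.7], [0.3, 0.9], [-0.3, 0.8]] gap mm 0.19885336664668785
tin flat bottom centre [0.543  0.352  0.0829] yaw -0.21203245733365852
lid plane z at pastel x centre [[0.54502638 0.35150204 0.07416378]]
```

```bash
python3 -m crank '[[[0.7,-1.2,0,4.8,0],[0.7,-1.2,0,4.8,0],[0.7,-1.2,0,4.9,0],[0.7,-1.2,0,4.9,0],[0.7,-1.2,0,4.9,0],[0.7,-1.2,0,4.9,0],[0.7,-1.2,0,4.9,0],[0.7,-1.3,0,4.7,0]]]';python3 -m crank '[[[0.7,0,2,0,-1],[0.7,0,3,0,0],[0.7,0,3,0,0],[0.7,0,0,0,0],[0.7,0,0,0,0]]]'; python3 - <<'E'
from go import *
from h import *
go(.5453,-.0476,-.012,-.195)
g=grab_frame("wrist"); crop(g,0,0,640,480,1.25,"w19")
E
```

```text
time: 48.55
tool_pos: [0.5456, -0.0478, 0.1972]
tool_rot: [-0.074, 0.074, 0.703, -0.703]
contact_force: [0.2, -0.5, 0.4]
gripper_width: 0.851
time: 49.18
tool_pos: [0.5463, -0.0456, 0.1181]
tool_rot: [-0.067, 0.067, 0.704, -0.704]
contact_force: [0.1, -0.5, -0.4]
gripper_width: 0.848
pos [ 0.5463 -0.0456  0.1181] tilt [ 0.001  0.    -1.   ] yaw -0.1904 F [ 0.1 -0.5 -0.4] w 72.1 t 49.17 q [-0.22 -0.06  1.87  0.    1.33  1.54]
shift cm (before twist) [ 0.07 13.01  0.22]
twist deg 0.3
shift cm (after twist) [ 0.06 13.01  0.22]
```

View pics/w19.png

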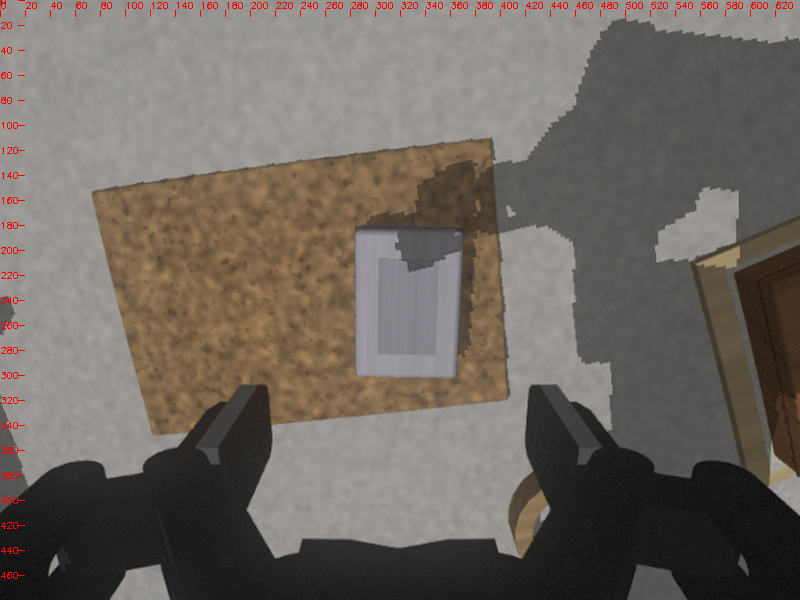

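```bash
python3 - <<'E'
from plant import *
from rb import *
from go import go
W=grab_frame("wrist")
def top(a,b,z=0): a/=2;b/=2; return [[a,b,z],[a,-b,z],[-a,-b,z],[-a,b,z]]
k,r=fit([(W,top(.078,.054),u([(356,228),(462,228),(457,377),(356,376)]))],[.54,-.05,-.2],Wflat(.033)); print(k.round(4),r.tolist())
go(k[0],k[1],-.012,k[2])
E
```

```text
[ 0.5458 -0.0498 -0.1976] [[-2.5, -0.7], [1.5, -0.1], [0.9, 0.3], [-0.7, 0.6]]
pos [ 0.547  -0.046   0.1192] tilt [ 0.003 -0.    -1.   ] yaw -0.1907 F [-0.7 -0.8 -0. ] w 72.0 t 49.27 q [-0.22 -0.06  1.87  0.    1.33  1.54]
shift cm (before twist) [ 0.09 13.12  0.4 ]
twist deg 0.4
shift cm (after twist) [ 0.05 13.12  0.4 ]
```

```bash
python3 -m crank '[[[0.7,0.05,2,0.4,0.4],[0.7,0,3,0,0],[0.7,0,3,0,0],[0.7,0,2,0,0],[0.7,0,1.5,0,0],[0.7,0,1,0,0],[0.7,0,0.5,0,0],[0.7,0,0,0,0]]]';python3 -m crank '[[[0.7,0,0,0,0],[-1,0,0,0,0],[-1,0,0,0,0],[-1,0,0,0,0],[-1,0,0,0,0],[-1,0,0,0,0]]]'; python3 -m crank '[[[-1,0,-1,0,0],[-1,0,-2,0,0],[-1,0,-3,0,0],[-1,0,-4,0,0],[-1,0,-4,0,0],[-1,0,-2,0,0],[-1,0,0,0,0],[-1,0,0,0,0]]]'; python3 -c "
from go import *
go(.543,.352,.15,-.212)"
```

```text
time: 50.28
tool_pos: [0.545, -0.0501, -0.0123]
tool_rot: [0.07, -0.07, -0.704, 0.704]
contact_force: [-0.1, 1.2, 0.8]
gripper_width: 0.852
time: 51.02
tool_pos: [0.5456, -0.0502, -0.0115]
tool_rot: [0.069, -0.071, -0.704, 0.704]
contact_force: [-0.1, 0.0, 5.8]
gripper_width: 0.62
time: 52.02
tool_pos: [0.5435, -0.0497, 0.1456]
tool_rot: [-0.071, 0.069, 0.704, -0.703]
contact_force: [-1.2, -0.4, -1.1]
gripper_width: 0.614
pos [ 0.5435 -0.0497  0.1456] tilt [-0.003  0.001 -1.   ] yaw -0.1983 F [-1.2 -0.4 -1.1] w 52.2 t 52.02 q [-0.23 -0.09  1.85 -0.    1.38  1.54]
shift cm (before twist) [  7.96  -0.41 -39.38]
twist deg 0.8
shift cm (after twist) [  8.5   -0.44 -39.26]
```

```bash
python3 -m crank '[[[-1,0.94,0,-4.3,0.8],[-1,0.94,0,-4.4,0],[-1,0.94,0,-4.4,0],[-1,0.94,0,-4.4,0],[-1,0.94,0,-4.4,0],[-1,0.94,0,-4.4,0],[-1,0.94,0,-4.4,0],[-1,0.94,0,-4.4,0]]]';python3 -m crank '[[[-1,0.94,0,-4.1,0],[-1,0,0,0,0],[-1,0,2,0,0],[-1,0,1,0,0],[-1,0,0,0,0],[-1,0,0,0,0],[-1,0,0,0,0]]]'; python3 - <<'E'
from go import *
from h import *
go(.543,.352,.066,-.212)
g=grab_frame("wrist"); crop(g,0,0,640,480,1.25,"w20")
g=grab_frame("side"); crop(g,140,220,200,160,4,"d20")
E
```

```text
time: 53.02
tool_pos: [0.543, 0.3098, 0.1445]
tool_rot: [0.076, -0.073, -0.702, 0.704]
contact_force: [0.3, -1.3, -1.0]
gripper_width: 0.611
time: 53.9
tool_pos: [0.5445, 0.351, 0.1185]
tool_rot: [-0.075, 0.075, 0.703, -0.703]
contact_force: [0.3, -0.4, -1.7]
gripper_width: 0.615
pos [0.5445 0.351  0.1185] tilt [ 0.001  0.001 -1.   ] yaw -0.2127 F [ 0.3 -0.4 -1.7] w 52.3 t 53.9 q [0.46 0.17 1.63 0.   1.34 2.24]
shift cm (before twist) [ 0.18  5.24 -0.06]
twist deg -0.0
shift cm (after twist) [ 0.17  5.25 -0.06]
```

View pics/w20.png

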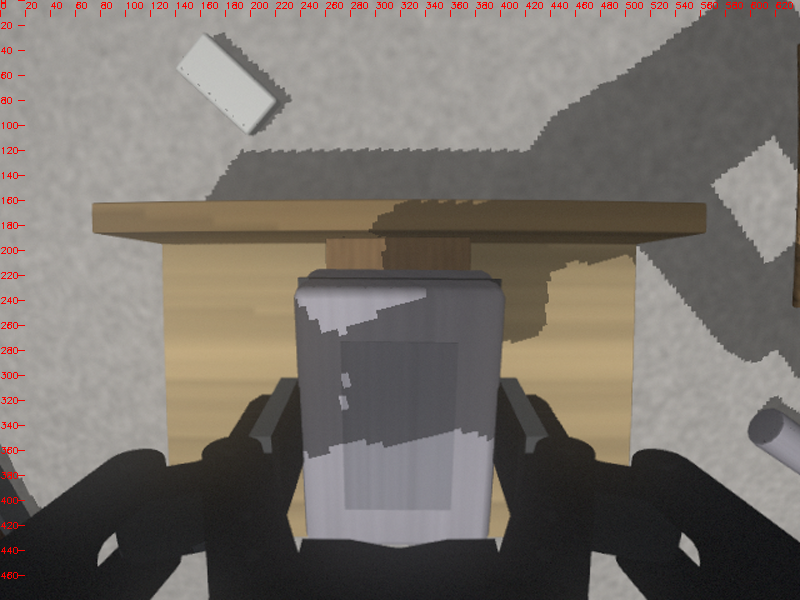

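View pics/d20.png

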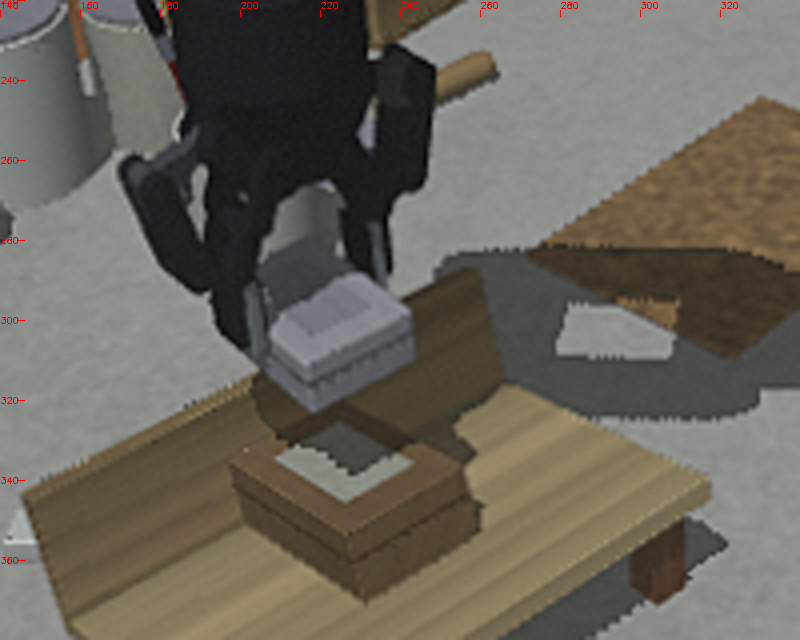

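```bash
python3 -m crank '[[[-1,0.1,2,0,0],[-1,0.05,1.5,0,0],[-1,0,0.8,0,0],[-1,0,0.5,0,0],[-1,0,0,0,0],[-1,0,0,0,0]]]';python3 -m crank '[[[-1,0,0.2,0,0],[-1,0,0.2,0,0],[-1,0,0,0,0]]]'
```

```text
time: 54.75
tool_pos: [0.5429, 0.3516, 0.0702]
tool_rot: [-0.075, 0.075, 0.703, -0.703]
contact_force: [-0.0, -0.4, -1.8]
gripper_width: 0.615
time: 55.12
tool_pos: [0.5429, 0.3515, 0.0664]
tool_rot: [-0.075, 0.075, 0.703, -0.703]
contact_force: [0.1, -1.3, 2.7]
gripper_width: 0.616
```

```bash
python3 -m crank '[[[-1,0,0.1,0,0],[0.23,0,0,0,0],[0.24,0,0,0,0],[0.25,0,0,0,0],[0.25,0,0,0,0]]]';python3 -m crank '[[[0.26,0,0,0,0],[0.27,0,0,0,0],[0.28,0,0,0,0],[0.28,0,0,0,0]]]'; python3 -m crank '[[[0.29,0,0,0,0],[0.31,0,0,0,0],[0.36,0,0,0,0],[0.36,0,0,0,0]]]'; python3 - <<'E'
from go import *
from h import *
go()
g=grab_frame("side"); crop(g,140,220,200,160,4,"d21")
g=grab_frame("wrist"); crop(g,0,0,640,480,1.25,"w21")
E
```

```text
time: 55.75
tool_pos: [0.5434, 0.3516, 0.0654]
tool_rot: [-0.074, 0.076, 0.703, -0.703]
contact_force: [0.8, -0.5, 4.8]
gripper_width: 0.624
time: 56.25
tool_pos: [0.5417, 0.3511, 0.0636]
tool_rot: [0.075, -0.074, -0.703, 0.703]
contact_force: [-0.2, 0.4, 0.0]
gripper_width: 0.636
time: 56.75
tool_pos: [0.5425, 0.3513, 0.0645]
tool_rot: [-0.075, 0.075, 0.703, -0.703]
contact_force: [0.3, 0.5, 1.0]
gripper_width: 0.679
pos [0.5425 0.3513 0.0645] tilt [-0.  0. -1.] yaw -0.2123 F [0.3 0.5 1. ] w 57.7 t 56.75 q [0.46 0.22 1.67 0.   1.25 2.24]
shift cm (before twist) [0. 0. 0.]
```

View pics/d21.png

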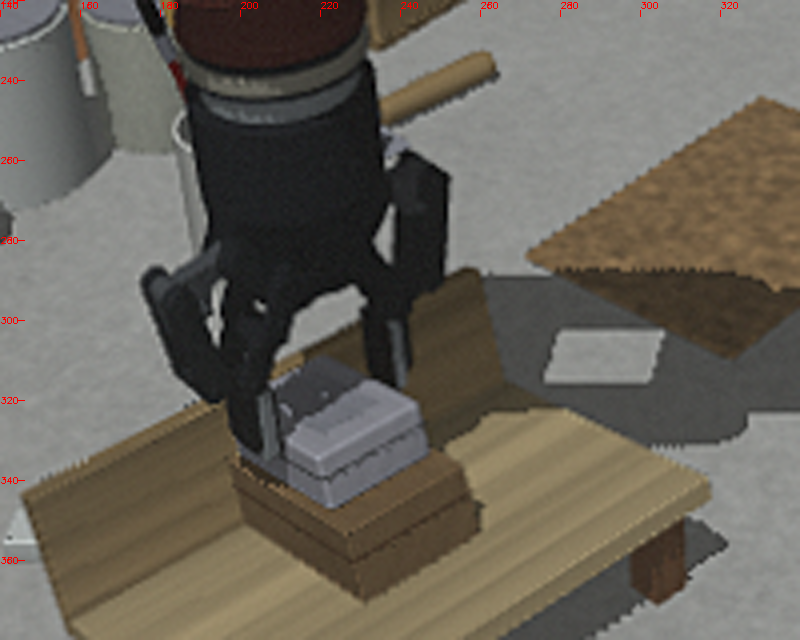

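View pics/w21.png

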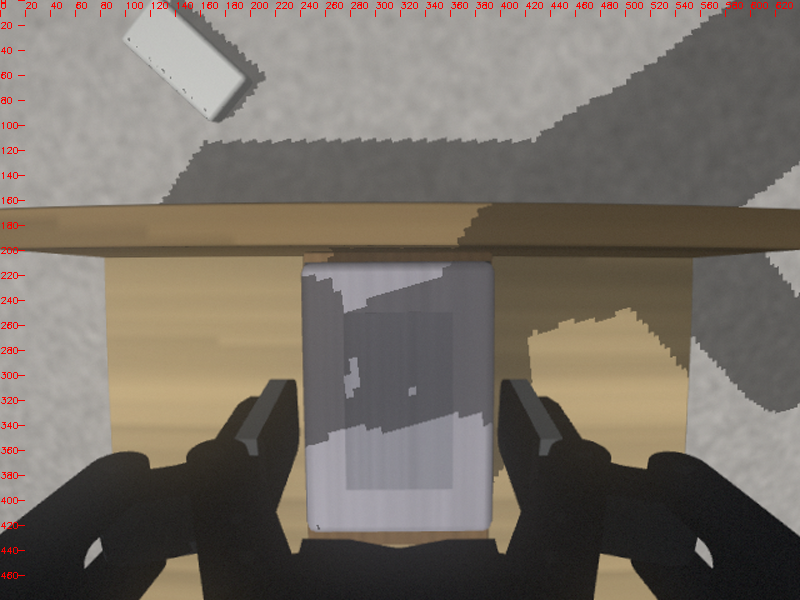

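```bash
python3 - <<'E'
from plant import *
from rb import *
W=grab_frame("wrist")
R=np.array([.50987,.35862,-.2145])
p,r=fit([(W,[[.039,.027,.028],[.039,-.027,.028],[-.039,-.027,.028],[-.039,.027,.028]],u([(302,263),(493,262),(490,531),(308,531)]))],[.02,0,0],Wb(.036,R)); print(p.round(4),r.tolist(),"gap mm",68-39-p[0]*1000)
E
```

```text
[0.0247 0.0004 0.0083] [[-3.5, -1.5], [3.3, -1.7], [3.4, 4.4], [-3.1, 5.4]] gap mm 4.296330142508641
```

Gap is about 4 mm (tolerance 12). I'll slide it home gently, as I did with the pastel box.

```bash
python3 -m crank '[[[-1,0,0,0,0],[-1,0,0,0,0],[-1,0,0,0,0]]]'; python3 -m crank '[[[-1,-0.2,0.04,0,0],[-1,-0.1,0.02,0,0],[-1,0,0,0,0]]]';python3 -m crank '[[[-1,-0.1,0.02,0,0],[-1,0,0,0,0]]]'
```

```text
time: 57.28
tool_pos: [0.5429, 0.3515, 0.0651]
tool_rot: [-0.075, 0.075, 0.703, -0.703]
contact_force: [-0.2, 0.1, 3.6]
gripper_width: 0.609
time: 57.65
tool_pos: [0.5456, 0.351, 0.0644]
tool_rot: [-0.075, 0.075, 0.703, -0.703]
contact_force: [-1.5, 0.3, 3.9]
gripper_width: 0.607
time: 57.9
tool_pos: [0.5465, 0.3508, 0.0642]
tool_rot: [-0.075, 0.075, 0.703, -0.703]
contact_force: [-1.8, 1.4, 5.1]
gripper_width: 0.607
```

```bash
python3 -m crank '[[[-1,-0.1,0.02,0,0],[-1,0,0,0,0]]]';python3 -m crank '[[[-1,-0.1,0.02,0,0],[-1,0,0,0,0]]]'
```

```text
time: 58.15
tool_pos: [0.5466, 0.3508, 0.0642]
tool_rot: [-0.076, 0.074, 0.703, -0.703]
contact_force: [-4.4, 0.9, 6.8]
gripper_width: 0.606
time: 58.4
tool_pos: [0.5466, 0.3508, 0.0642]
tool_rot: [-0.076, 0.073, 0.703, -0.703]
contact_force: [-8.3, 1.7, 10.0]
gripper_width: 0.606
```

Against the backstop. Releasing and retreating.

```bash
python3 -m crank '[[[-1,0.1,-0.02,0,0],[0.3,0,0,0,0],[0.5,0,0,0,0],[0.5,0,0,0,0]]]'; python3 -m crank '[[[0.5,0,-1,0,0],[0.5,0,-3,0,0],[0.5,0,-4,0,0],[0.5,0,-4,0,0],[0.5,0,-2,0,0],[0.5,0,0,0,0],[0.5,0,0,0,0],[0.5,0,0,0,0]]]'; python3 - <<'E'
from go import *
from h import *
go()
g=grab_frame("side"); crop(g,140,220,200,160,4,"d22")
g=grab_frame("wrist"); crop(g,0,0,640,480,1.25,"w22")
g=grab_frame("scene"); crop(g,0,0,640,480,1.25,"s22")
E
```

```text
time: 58.9
tool_pos: [0.5472, 0.35, 0.0629]
tool_rot: [0.075, -0.075, -0.703, 0.703]
contact_force: [-0.6, -1.2, -0.2]
gripper_width: 0.75
time: 59.9
tool_pos: [0.5463, 0.3497, 0.2009]
tool_rot: [0.076, -0.074, -0.702, 0.704]
contact_force: [0.0, -0.3, -0.1]
gripper_width: 0.748
pos [0.5463 0.3497 0.2009] tilt [-0.004 -0.002 -1.   ] yaw -0.2123 F [ 0.  -0.3 -0.1] w 63.5 t 59.9 q [ 0.45  0.11  1.55 -0.    1.48  2.24]
shift cm (before twist) [0. 0. 0.]
```

View pics/d22.png

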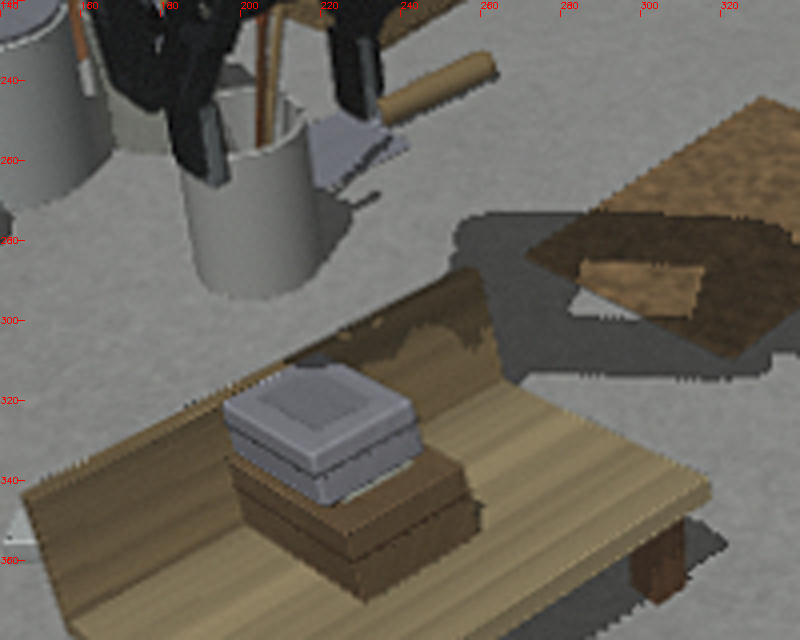

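View pics/w22.png

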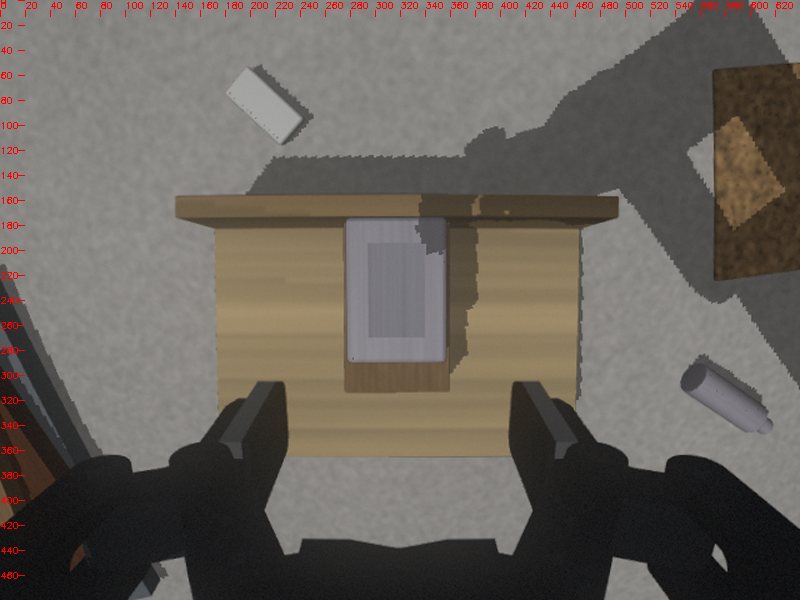

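View pics/s22.png

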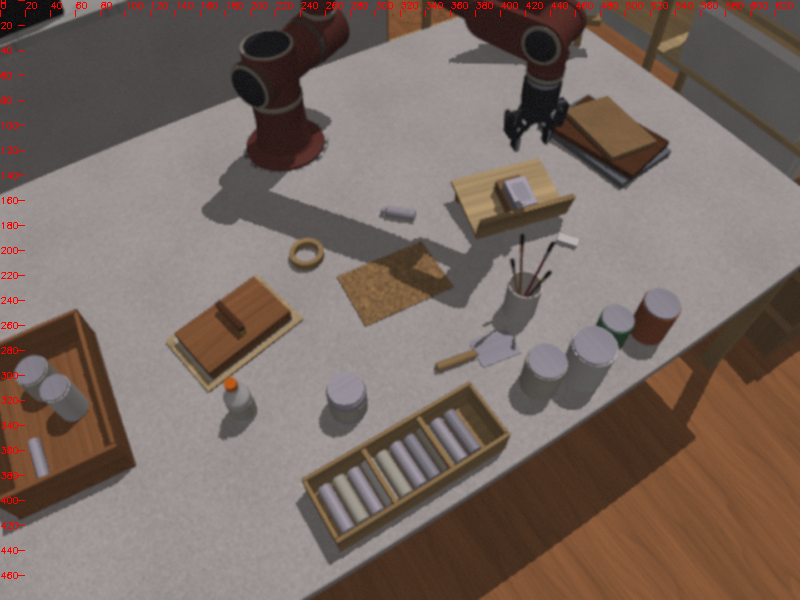

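All three images show the same thing. The tin (columns 346–447) is centred on the pastel box (344–449), both ends are at the backstop, the sketch box is on the board, and the jar, paint tin and glue bottle haven't moved. Handing in.

```bash
python3 -c "
from plant import *
print(job_done())"
```

```text
the job is handed in; nothing more can be done
None
```

I cleared the pastel box and tin onto the cork mat and set the sketch box on the drawing board by its handle. Then I stacked the pastel box and tin on the slope, pushed each against the backstop, released them, and handed the job in at about 60 s of the 144 s. No verdict was reported.

**Last checks:**
- **Sketch box:** measured about 6 mm off the board's middle (limit 15 mm), under 0.01 rad out of square, and flat by eye.
- **Pastel box:** end about 0.2 mm from the backstop, 0.003 rad out of square, measured before the tin went on.
- **Tin:** pushed home until the wrist force rose. In the last wrist picture it is within about 1 mm of the pastel box's middle and looks square to the backstop.
- **Jar, paint tin and glue bottle:** they stand where they did in the last scene picture, judged by eye.

**What failed or disagreed:**
- **First grasp on the tin:** it closed on air and moved nothing. All three cameras showed the real fingertips about 24 mm above the stated tool point, so I gripped lower from then on.
- **Camera differences:** the cameras disagreed with each other by about 2–5 mm on positions.

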